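# Stand camera heads in the cradles and knock in the lock pin

### The job

Stand every loose white camera head upright, nose down, in an orange ring cradle of the blue fixture, one to a cradle. Once they all stand, take the mallet and knock the red-capped lock pin fully home with it (never push the pin with the gripper), then stand the mallet back on its yellow-ringed spot. Leave everything else on the bench where it is.

Things in the scene. Friction and masses are not known exactly. Their poses are not given: they have to be found in the camera images.
- head_a: white camera head (None if absent): square body 46 x 46 x 64 mm, grey back plate with a 12 mm high domed gland at one end, round black egg-shaped nose 36 mm long at the other; 0.25 kg. Origin: its centre; z runs from nose (tip at -68 mm) to back plate (+32 mm), x, y square to the flats. Starts lying on a flat (origin 23 mm up), nose roughly to -y. Cannot stand on its nose unaided.
- head_b: white camera head (None if absent): square body 46 x 46 x 64 mm, grey back plate with a 12 mm high domed gland at one end, round black egg-shaped nose 36 mm long at the other; 0.25 kg. Origin: its centre; z runs from nose (tip at -68 mm) to back plate (+32 mm), x, y square to the flats. Starts lying on a flat (origin 23 mm up), nose roughly to -y. Cannot stand on its nose unaided.
- head_c: white camera head (None if absent): square body 46 x 46 x 64 mm, grey back plate with a 12 mm high domed gland at one end, round black egg-shaped nose 36 mm long at the other; 0.25 kg. Origin: its centre; z runs from nose (tip at -68 mm) to back plate (+32 mm), x, y square to the flats. Starts lying on a flat (origin 23 mm up), nose roughly to -y. Cannot stand on its nose unaided.
- head_d: white camera head (None if absent): square body 46 x 46 x 64 mm, grey back plate with a 12 mm high domed gland at one end, round black egg-shaped nose 36 mm long at the other; 0.25 kg. Origin: its centre; z runs from nose (tip at -68 mm) to back plate (+32 mm), x, y square to the flats. Starts lying on a flat (origin 23 mm up), nose roughly to -y. Cannot stand on its nose unaided.
- cradle0 (a point): centre of the square body of a head seated nose down in this orange ring cradle: on its upright axis, 100.6 mm above the bench. Cradle: cup-like ring, rim 61 mm above the bench, 62 mm across outside, about 50 inside, narrowing to 34 mm at 45 mm above the bench, where it bears the nose. Axes as the fixture's.
- cradle1 (a point): centre of the square body of a head seated nose down in this orange ring cradle: on its upright axis, 100.6 mm above the bench. Cradle: cup-like ring, rim 61 mm above the bench, 62 mm across outside, about 50 inside, narrowing to 34 mm at 45 mm above the bench, where it bears the nose. Axes as the fixture's.
- cradle2 (a point): centre of the square body of a head seated nose down in this orange ring cradle: on its upright axis, 100.6 mm above the bench. Cradle: cup-like ring, rim 61 mm above the bench, 62 mm across outside, about 50 inside, narrowing to 34 mm at 45 mm above the bench, where it bears the nose. Axes as the fixture's.
- cradle3 (a point): centre of the square body of a head seated nose down in this orange ring cradle: on its upright axis, 100.6 mm above the bench. Cradle: cup-like ring, rim 61 mm above the bench, 62 mm across outside, about 50 inside, narrowing to 34 mm at 45 mm above the bench, where it bears the nose. Axes as the fixture's.
- fixture: blue base plate 90 x 480 x 15 mm, fixed to the bench. Origin: centre of its underside; x roughly away from the robot, y along the row. Along y from the origin: cradle0 at +200 mm, cradle1 at +100, cradle2 at 0, cradle3 at -100, and the lock pin's grey block (50 x 50 mm, top 80 mm above the bench) at -200 mm.
- pin_top (a point): centre of the top face of the lock pin's red round cap, 40 mm across and 10 mm thick on a 20 mm steel pin: 120 mm above the bench with the pin fully up, 92 mm when fully home.
- lock_pin (a joint): how far the lock pin is driven down, m: 0 fully up, 0.028 fully home. Sprung and held by a friction catch: 4 to 6 N (plus 20 N per m/s) drives it down and it stays where it is left.
- mallet: mallet standing unaided on one rubber face: upright round head 66 mm across, 60 mm high; flat-sided wooden handle 22 mm wide, 26 mm high, sticking out level, its middle 30 mm above the face. 0.35 kg, balance point about 19 mm from the origin. Origin: centre of the lower face; z up the head; the handle runs along -x to 178 mm from the origin.
- mallet_spot_c (a point): centre of the mallet's parking spot, a flat painted disc on the bench, 130 mm across with a yellow border.
- tape_roll: bystander: green roll of tape lying flat, 72 mm across, 24 mm high; origin under its centre
- stem_a: bystander: white mounting stem on a 72 mm disc, 55 mm high; origin under its centre
- stem_b: bystander: like stem_a
- bottle: bystander: standing bottle 64 mm across, 190 mm high; origin under its centre
- screwdriver: bystander: screwdriver lying on the bench
- screw_jar: bystander: jar with a red lid, 60 mm across, 70 mm high; origin under its centre
There are look-alikes about, which are no part of the job. What is shaped like the mallet but pink is not meant.

How it is judged:
By the outcome, as a careful person would: the job done as asked, in the order asked, and still so for the second after the job is handed in, with the robot touching nothing.
Of head_a, head_b, head_c, head_d only 3 to 4 are there at a start; the rules pass over those that are not, and their reading is None.
At some moment in a run one of mallet may be knocked a few centimetres aside while the robot is not near it.
It also fails if it takes over 200 s, if anything falls off the work surface, if the arm or the gripper's body presses on something with over 40 N, if the wrist force passes 120 N, or if a joint passes its speed limit or range.

### The arm

A 6-joint arm with a two-finger parallel gripper is mounted at the origin on the work surface. World frame = base frame: x ahead of the robot, y to its left, z up, the work surface at z = 0. Lengths are in m, angles in rad, forces in N, time in s.
With the tool pointing down it reaches from about 0.25 to 0.725 m from the base axis. Payload 4 kg.
Tool frame: the origin (TCP) lies at the very end of the fingers, on their centre line; the grasp point (between the pads) lies 19 mm behind it; z points along the fingers, y is the line along which they close (so a half turn about z gives the same grasp; the last joint's range is limited). The gripper opens to 85 mm and grips with 20 to 120 N. Pads are 22 mm wide; open, the fingers measure 114 mm over their backs; the gripper's body (76 mm by 85 mm) begins 54 mm behind the grasp point. The pads swing forward as they close: fully open they stand 13 mm farther back than shut.
Start: joints at [-1.124, 0.241, 0.005, 1.335, 0, 1.571], TCP at [0.216, -0.451, 0.208] pointing down, gripper open.
Joint ranges: [-2.72, 2.72], [-1.05, 1.87], [-1.09, 1.28], [-1.99, 2.15], [-1.42, 1.44], [-3.14, 3.14]. Speed limits (rad/s): [2.79, 2.79, 3.14, 3.14, 3.14, 3.14].

### API

Orientations are given as a unit quaternion [x, y, z, w].
In Python, from workcell import bot, vision, workorder gives the robot as it stands.
- The arm moves only by the shell command python3 -m creep 'ROWS' [OPENING]. ROWS is JSON, a list of rows, each a list of 2 entries, a list of its own where there are three numbers: the shift along the tool's x, y, z in mm, then the turn, a rotation vector about the tool's x, y, z in rad. In form: [[[dx, dy, dz], [wx, wy, wz]], ...]. A call has 1 to 12 rows; each row shifts and turns the commanded pose from where the row before left it, along the tool's axes as they then stand; what a row does not reach is not made up. A row lasts 1/8 s, in which the tool goes at most 62.5 mm and 10.7 degrees, less where a joint would pass 70% of its speed; a pose out of reach is approached as far as the arm can. A call is refused whole if a number of a shift passes 62.5 or a number of a turn 0.188, either way. A call with a gripper value outside its range is refused whole. OPENING is the finger opening in mm, from 0 to 85.4, set as the call begins (- or left out, the last holds). The fingers move at their own pace and stop on an object; the grip force is fixed at half the most. Time passes only in rows, so rows that do not move let the fingers close. It gives the time, the measured TCP pose, the force, the opening and the grip force at its end, in the units of the state.
- bot.get_obs(): the state, without advancing time (a new reading comes with each control period).
- vision.camera(name): name is "side" or "top" or "wrist"; returns a dict with "image" (420x560x3 uint8, blue, green, red), "z_map" (420x560 float32, m along the optical axis (not along the pixel's ray), 0 where there is no reading), "K" (3x3 intrinsics, pixels), "rvec" (rotation vector, rad) and "tvec" (3), from world to camera coordinates, as OpenCV has them; the wrist camera has in their place "tool_from_camera" (4x4, takes a point from camera to tool coordinates, whose origin is the TCP and whose axes are the flange's). Camera axes: x right, y down, z forward; pixel columns grow to the right and rows downward; lengths in m; the calibration is good to about 2 mm. A picture is of the moment at which its call begins: read the wrist's pose just before it.
- workorder.job_done(): hands the job in; it is judged then, once.
Trained networks look in a picture, given as the dict that the camera call returned (one of the last four; its "shot" number tells which), for a name from the list of things; names that differ only in an ending like _2 or _b are one class to them, and where a whole thing is asked for, a point or a joint stands for the part that bears it (a point fixed in the world has none). Each returns a list of dicts, best first, with "score" (0 to 1); they miss things now and then, are a little off and sometimes report something else, mostly with a low value. They report only what shows in the picture. A call takes as long as a camera call. They do not tell look-alikes from the thing itself.
- vision.spot_in(picture, query): "position" ([column, row] in pixels, amid what is visible of it).
- vision.place_of(picture, query): "position" ([column, row] in pixels: a listed point, or the origin of a listed thing).
The state is a dict: "clock": time; "joint_pos": joint angles; "joint_vel": joint speeds; "tau": joint torques, N m; "eef_pos": TCP position; "tool_rot": TCP orientation; "ft_force": force on the tool from outside, world axes, zero at the start; "ft_torque": the same for the moment, N m; "grip_width": finger opening in m; "grasp_force": force on a finger pad.
Only numpy, scipy, OpenCV 4.12 (cv2) and the standard library are available. Lean on these libraries where they do the work, as an engineer would, in place of code of your own. Each camera call takes 0.05 s, during which the arm holds its last target. There are 200 camera calls.

## Working session

There is one attempt and no reset: what is moved stays moved. The work goes in short steps, Python scripts to look and compute and a shell command to move; the robot and the scene stay as the last step left them, time stands still between calls to the robot, and variables do not carry over. Pictures are saved under pics/ and viewed, at most 14 in all, crops included, and the job is handed in when it is done.

```bash
ls; mkdir -p pics; cat > h.py <<'E'
import numpy as np, cv2
from scipy.spatial.transform import Rotation as R
from workcell import bot, vision, workorder
def shot(n):
    o=bot.get_obs(); c=vision.camera(n)
    if n=='wrist':
        T=np.eye(4);T[:3,:3]=R.from_quat(o['tool_rot']).as_matrix();T[:3,3]=o['eef_pos']
        c['W']=T@c['tool_from_camera']
    else:
        M=np.eye(4);M[:3,:3]=cv2.Rodrigues(np.array(c['rvec'],float))[0];M[:3,3]=np.ravel(c['tvec'])
        c['W']=np.linalg.inv(M)
    return c
def cloud(c):
    z=c['z_map'];v,u=np.indices(z.shape);K=c['K']
    p=np.stack([(u-K[0][2])*z/K[0][0],(v-K[1][2])*z/K[1][1],z],-1)
    P=p@c['W'][:3,:3].T+c['W'][:3,3]; P[z==0]=np.nan
    return P
def onplane(c,px,h):
    K=c['K'];d=c['W'][:3,:3]@np.array([(px[0]-K[0][2])/K[0][0],(px[1]-K[1][2])/K[1][1],1])
    o=c['W'][:3,3];return o+d*(h-o[2])/d[2]
E
cat > a.py <<'E'
from h import *
for n in ['top','side']:
    c=shot(n);cv2.imwrite(f'pics/{n}0.png',cv2.resize(c['image'],(784,588)))
    P=cloud(c); print(n,c['W'][:3,3].round(3))
    for q,h in [('head_a',.023),('cradle0',.1006),('fixture',0),('pin_top',.12),('mallet',0),('mallet_spot_c',0),('tape_roll',0),('stem_a',0),('bottle',0),('screwdriver',0),('screw_jar',0)]:
        for r in vision.place_of(c,q):
            if r['score']>.2: print(q,round(r['score'],2),np.round(r['position']),onplane(c,r['position'],h).round(3)[:2])
print(bot.get_obs())
E
python3 a.py
```

```text
pics
top [0.397 0.023 1.357]
head_a 0.96 [229. 230.] [0.421 0.15 ]
head_a 0.93 [154. 222.] [0.444 0.371]
head_a 0.9 [192. 199.] [0.512 0.261]
head_a 0.74 [190. 153.] [0.648 0.269]
head_a 0.23 [281. 230.] [ 0.424 -0.003]
cradle0 0.98 [277. 166.] [0.6   0.012]
cradle0 0.93 [345. 171.] [ 0.588 -0.179]
cradle0 0.83 [242. 162.] [0.61  0.109]
cradle0 0.75 [311. 168.] [ 0.595 -0.083]
cradle0 0.64 [369. 234.] [ 0.412 -0.247]
fixture 0.88 [307. 174.] [ 0.595 -0.08 ]
fixture 0.71 [241. 121.] [0.753 0.12 ]
fixture 0.71 [116. 169.] [0.603 0.494]
pin_top 0.7 [384. 177.] [ 0.57  -0.286]
mallet 0.87 [432. 298.] [ 0.224 -0.458]
mallet 0.71 [375. 236.] [ 0.408 -0.286]
mallet_spot_c 0.71 [373. 236.] [ 0.407 -0.281]
tape_roll 0.59 [281. 229.] [ 0.426 -0.004]
stem_a 0.81 [296. 117.] [ 0.769 -0.048]
stem_a 0.7 [242. 120.] [0.758 0.12 ]
bottle 0.95 [434. 209.] [ 0.491 -0.466]
screwdriver 0.95 [117. 170.] [0.598 0.49 ]
screw_jar 0.8 [430. 165.] [ 0.624 -0.457]
side [0.413 1.117 1.141]
head_a 0.7 [271. 301.] [0.514 0.276]
head_a 0.66 [308. 266.] [0.419 0.14 ]
head_a 0.62 [227. 299.] [0.638 0.277]
head_a 0.5
[... 760 characters left out ...]
'clock': 1.2, 'joint_pos': array([-1.12402687e+00,  2.40594428e-01,  4.99663789e-03,  1.33522196e+00,
       -1.05146079e-05,  1.57082771e+00]), 'joint_vel': array([-0.00099514,  0.00089415,  0.00115548, -0.00157434, -0.00011852,
       -0.0006741 ]), 'tau': array([ 3.94571052e-04, -3.72218406e+01,  2.52693325e+01,  1.36545896e-03,
        1.18833191e-04,  2.27278676e-06]), 'eef_pos': array([ 0.21601907, -0.45091484,  0.20770796]), 'tool_rot': array([ 9.75156689e-01,  2.21516212e-01, -7.72102514e-06, -1.02544993e-05]), 'ft_force': array([-0.08168202,  0.57790579,  0.46630569]), 'ft_torque': array([-0.01324575, -0.01117783, -0.01554226]), 'grasp_force': 0.0, 'grip_width': 0.08561706719418864}
```

View pics/top0.png

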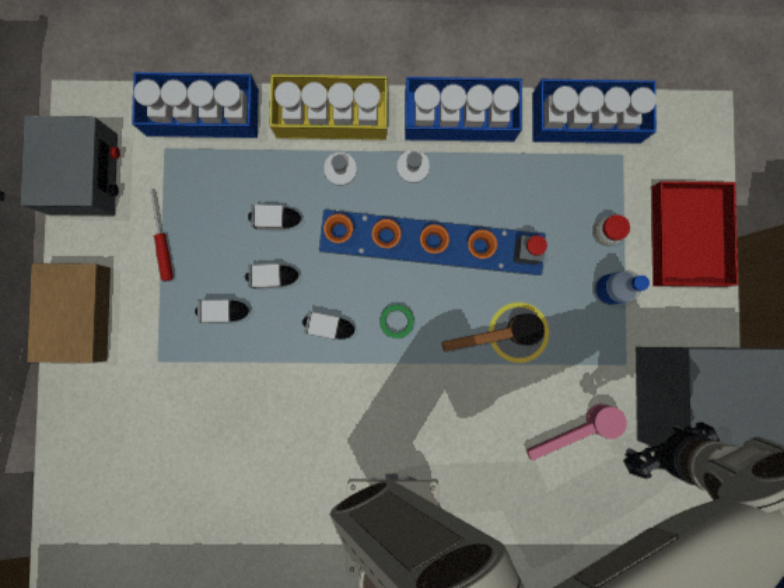

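View pics/side0.png

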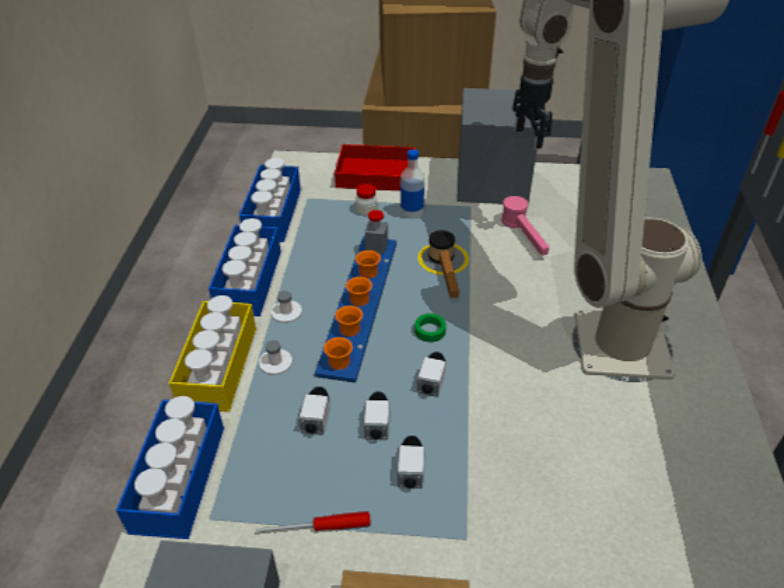

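The top picture shows four white heads lying around (268,216), (265,275), (222,310) and (327,325), each with its nose to the right (-y). The blue fixture runs from (320,230) to (545,250), with cradles at (338,228), (386,234), (434,239) and (483,244) and the red cap at (537,245).

There are two mallet candidates: a black head with a wooden handle at (526,328) on the yellow ring, and a pink one at (606,422). The wooden one is meant, because pink is excluded. I'll confirm it in a crop before I reach for it.

```bash
cat > m.py <<'E'
from h import *
c=shot('top');P=cloud(c);im=c['image'].astype(int)
def near(x,y,r): return np.hypot(P[...,0]-x,P[...,1]-y)<r
for x,y in [(.421,.15),(.444,.371),(.512,.261),(.648,.269)]:
    m=near(x,y,.065)&(P[...,2]>.036)&(P[...,2]<.056)&(im.min(-1)>120)
    q=P[m];r=cv2.minAreaRect((q[:,:2]*1000).astype(np.float32))
    n=near(x,y,.09)&(P[...,2]>.015)&(im.max(-1)<60); nn=P[n][:,:2].mean(0)
    nz=P[near(x,y,.09)&(P[...,2]>.012)]
    print('head',m.sum(),np.round(r[0],1),np.round(r[1],1),round(r[2],1),'z',np.median(q[:,2]).round(4),'ymin/max',nz[:,1].min().round(3),nz[:,1].max().round(3))
C=[]
for x,y in [(.61,.109),(.6,.012),(.595,-.083),(.588,-.179)]:
    m=near(x,y,.045)&(P[...,2]>.057)&(P[...,2]<.066)
    q=P[m][:,:2];(cx,cy),rad=cv2.minEnclosingCircle((q*1000).astype(np.float32))
    C.append((cx,cy));print('cradle',round(cx,1),round(cy,1),round(rad,1),m.sum(),np.median(P[m][:,2]))
q=P[near(.57,-.286,.05)&(P[...,2]>.11)&(P[...,2]<.13)];print('cap',cv2.minEnclosingCircle((q[:,:2]*1000).astype(np.float32)),np.median(q[:,2]))
C=np.array(C);d=C[0]-C[3];d/=np.linalg.norm(d);print('dir',d,np.degrees(np.arctan2(-d[0],d[1])),'spacing',np.linalg.norm(np.diff(C,axis=0),axis=1))
m=near(.408,-.286,.05)&(P[...,2]>.05)&(P[...,2]<.07);q=P[m][:,:2]
print('mallet',cv2.minEnclosingCircle((q*1000).astype(np.float32)),np.median(P[m][:,2]))
m=near(.408,-.286,.2)&~near(.408,-.286,.05)&(P[...,2]>.035)&(P[...,2]<.05)&(P[...,0]<.48);q=P[m][:,:2]
print('handle',cv2.minAreaRect((q*1000).astype(np.float32)))
m=near(.41,-.28,.08)&(P[...,2]<.01)&(im[...,0]<90)&(im[...,2]>140)&(im[...,1]>120);q=P[m][:,:2]
print('spot',cv2.minEnclosingCircle((q*1000).astype(np.float32)),cv2.fitEllipse((q*1000).astype(np.float32)),len(q))
E
python3 m.py
cat > go.py <<'E'
# python3 go.py x y z  tool_dir(3)  y_tool(3)  order(rt|tr): rows needed from measured pose (mm)
import sys;from h import *
a=list(map(float,sys.argv[1:10]));order=sys.argv[10]
o=bot.get_obs();R0=R.from_quat(o['tool_rot']).as_matrix();p0=np.array(o['eef_pos'])
p=np.array(a[:3])/1000
if np.any(a[3:6]):
    z=np.array(a[3:6]);z/=np.linalg.norm(z);y=np.array(a[6:9]);y-=z*(y@z);y/=np.linalg.norm(y);R1=np.c_[np.cross(y,z),y,z]
else: R1=R0
w=R.from_matrix(R0.T@R1).as_rotvec()
fr=R1 if order=='rt' else R0
s=fr.T@(p-p0)*1000
def show(n,v,lim,d):
    k=max(1,int(np.ceil(np.abs(v).max()/lim-1e-9)),int(np.ceil(np.linalg.norm(v)/lim)));print(n,'total',np.round(v,d),'->',k,'rows of',np.round(v/k,d+0).tolist())
L=[('turn',w,.18,4),('shift',s,40,1)]
for l in (L if order=='rt' else L[::-1]): show(*l)
print('now',(p0*1000).round(1),'tool z',R0[:,2].round(3),'y',R0[:,1].round(3),'j',np.round(o['joint_pos'],2),'w',round(o['grip_width']*1000,1),'gf',round(o['grasp_force'],1),'f',np.round(o['ft_force'],1),'t',round(o['clock'],1))
E
```

```text
head 307 [415.  144.3] [56.5 45.3] 79.2 z 0.0454 ymin/max 0.082 0.188
head 293 [444.  367.4] [43.5 54.5] 0.5 z 0.0452 ymin/max 0.296 0.414
head 299 [517.7 264. ] [44.3 55.9] 1.1 z 0.045 ymin/max 0.201 0.336
head 294 [643.2 261.1] [46.  55.6] 0.1 z 0.0452 ymin/max 0.197 0.306
cradle 614.8 115.0 30.0 121 0.05972919378254904
cradle 605.1 16.1 30.0 123 0.060088734052838655
cradle 595.0 -84.4 30.3 125 0.060390196900879545
cradle 585.4 -183.5 30.2 130 0.060602010446835
cap ((575.5462646484375, -282.5133361816406), 19.85892105102539) 0.11925726195018904
dir [0.09784264 0.9952019 ] -5.614953466062744 spacing [ 99.37542339 101.03378181  99.56907305]
mallet ((410.20751953125, -278.5438232421875), 33.65817642211914) 0.060329883501549
handle ((420.21417236328125, -283.50811767578125), (29.38417625427246, 369.69427490234375), 16.3272647857666)
spot ((431.9508056640625, -266.1956787109375), 57.31675338745117) ((417.30218505859375, -266.89404296875), (93.2137451171875, 114.39442443847656), 26.46929359436035) 118
```

```bash
python3 -m creep '[[[0,0,-5],[0,0,-0.18]],[[0,0,-5],[0,0,-0.18]],[[0,0,-5],[0,0,-0.18]],[[0,0,-5],[0,0,-0.18]],[[0,0,-5],[0,0,-0.18]],[[0,0,-5],[0,0,-0.18]],[[0,0,-5],[0,0,-0.18]],[[0,0,-5],[0,0,-0.18]],[[0,0,-5],[0,0,-0.18]],[[0,0,-5],[0,0,-0.18]],[[0,0,-5],[0,0,-0.18]],[[0,0,-5],[0,0,-0.18]]]' 85; python3 go.py 400 -100 260 0 0 0 0 0 0 tr;
```

```text
clock: 2.75
eef_pos: [0.216, -0.4509, 0.2679]
tool_rot: [0.261, 0.965, 0.0, -0.0]
ft_force: [-0.8, 0.7, 0.3]
grip_width: 0.0845
grasp_force: 0.0
shift total [ 18.2 395.8   7.9] -> 10 rows of [1.8, 39.6, 0.8]
turn total [0. 0. 0.] -> 1 rows of [0.0, 0.0, 0.0]
now [ 216.  -450.9  267.9] tool z [-0.  0. -1.] y [0.505 0.863 0.   ] j [-1.12  0.22  0.14  1.49 -0.   -0.6 ] w 84.5 gf 0.0 f [-0.8  0.7  0.3] t 2.8
```

```bash
python3 -m creep '[[[2,50,0],[0,0,0]],[[2,50,0],[0,0,0]],[[2,50,0],[0,0,-0.1]],[[5,50,0],[0,0,-0.1]],[[5,50,0],[0,0,-0.1]],[[5,50,0],[0,0,-0.1]],[[5,50,0],[0,0,-0.1]],[[5,50,0],[0,0,-0.1]],[[0,0,0],[0,0,-0.1]],[[0,0,0],[0,0,-0.1]]]'; python3 go.py 426 202 143 -.079 -.415 -.906 -.982 .187 0 rt
```

```text
clock: 4.0
eef_pos: [0.3209, -0.0714, 0.268]
tool_rot: [-0.135, 0.991, -0.0, 0.0]
ft_force: [0.5, 0.3, -0.1]
grip_width: 0.0849
grasp_force: 0.0
turn total [ 0.2415  0.3906 -1.093 ] -> 7 rows of [0.0345, 0.0558, -0.1561]
shift total [-314.   -52.1   -8.6] -> 8 rows of [-39.3, -6.5, -1.1]
now [320.9 -71.4 268. ] tool z [ 0.001 -0.    -1.   ] y [-0.268  0.963 -0.   ] j [-0.22 -0.13 -0.23  1.46 -0.   -0.49] w 84.9 gf 0.0 f [ 0.5  0.3 -0.1] t 4.0
```

```bash
python3 -m creep '[[[0,0,0],[0.0345,0.0558,-0.1561]],[[0,0,0],[0.0345,0.0558,-0.1561]],[[0,0,0],[0.0345,0.0558,-0.1561]],[[0,0,0],[0.0345,0.0558,-0.1561]],[[0,0,0],[0.0345,0.0558,-0.1561]],[[0,0,0],[0.0345,0.0558,-0.1561]],[[0,0,0],[0.0345,0.0558,-0.1561]],[[-50,-8,-1],[0,0,0]],[[-50,-8,-1],[0,0,0]],[[-50,-8,-1],[0,0,0]],[[-50,-8,-1],[0,0,0]],[[-50,-8,-1],[0,0,0]]]'; python3 go.py 426 202 143 -.079 -.415 -.906 -.982 .187 0 rt
```

```text
clock: 5.5
eef_pos: [0.4048, 0.146, 0.1659]
tool_rot: [-0.62, 0.754, -0.137, -0.167]
ft_force: [1.9, -0.8, -0.2]
grip_width: 0.085
grasp_force: 0.0
turn total [ 0.0029  0.0004 -0.0055] -> 1 rows of [0.0029, 0.0004, -0.0055]
shift total [-63.1 -10.3  -4.2] -> 2 rows of [-31.6, -5.2, -2.1]
now [404.8 146.  165.9] tool z [-0.082 -0.414 -0.907] y [-0.981  0.193  0.   ] j [ 0.58  0.38 -0.01  1.5  -0.31 -0.75] w 85.0 gf 0.0 f [ 1.9 -0.8 -0.2] t 5.5
```

```bash
python3 -m creep '[[[-31.5,-5,-2],[0,0,0]],[[-31.5,-5,-2],[0,0,0]],[[0,0,0],[0,0,0]]]'; cat > wr.py <<'E'
import sys;from h import *
c=shot('wrist');cv2.imwrite('pics/%s.png'%sys.argv[1],c['image']);P=cloud(c);im=c['image'].astype(int)
x,y=float(sys.argv[2])/1000,float(sys.argv[3])/1000
m=(np.hypot(P[...,0]-x,P[...,1]-y)<.065)&(P[...,2]>.038)&(P[...,2]<.052)&(im.min(-1)>100)
q=P[m];print('white',m.sum(),[np.round(t,1) for t in cv2.minAreaRect((q[:,:2]*1000).astype(np.float32))],np.median(q[:,2]))
for r in vision.place_of(c,'head_a'): print(round(r['score'],2),np.round(r['position']),onplane(c,r['position'],.023).round(4))
E
python3 wr.py w1 415 146;python3 go.py 414.2 140 6.8 -.079 -.415 -.906 -.982 .187 0 rt
```

```text
clock: 5.88
eef_pos: [0.4256, 0.2015, 0.1421]
tool_rot: [-0.621, 0.753, -0.137, -0.168]
ft_force: [-0.1, -0.1, -0.2]
grip_width: 0.085
grasp_force: 0.0
white 3585 [array([419.9, 148.2]), array([56.4, 44.5]), np.float64(79.0)] 0.04694732314811151
0.98 [182. 362.] [0.5204 0.2736 0.023 ]
turn total [ 0.0039 -0.0009 -0.0049] -> 1 rows of [0.0039, -0.0009, -0.0049]
shift total [ -2.6  -0.4 149.5] -> 4 rows of [-0.7, -0.1, 37.4]
now [425.2 199.8 143.4] tool z [-0.083 -0.415 -0.906] y [-0.981  0.193  0.001] j [ 0.64  0.49  0.1   1.52 -0.29 -0.69] w 84.7 gf 0.0 f [ 0.2 -1.4 -0.1] t 6.0
```

View pics/w1.png

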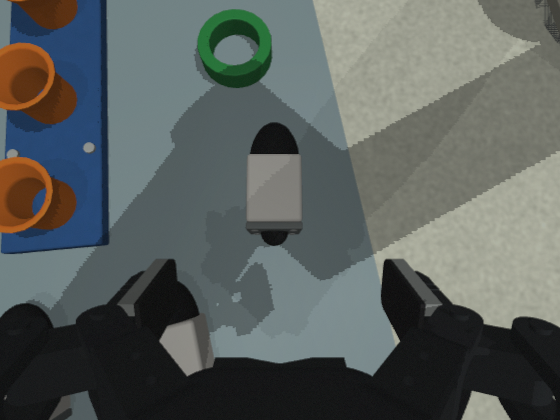

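The wrist view shows the first head centred between the fingers at (274,190), nose up-image. The neighbouring head shows at (190,340), clear of the finger path.

```bash
python3 go.py 416.7 142.3 7 -.079 -.415 -.906 -.982 .187 0 rt; python3 -m creep '[[[-1,0.5,40],[0.004,-0.001,-0.005]],[[-1,0.5,40],[0,0,0]],[[0,0.5,40],[0,0,0]],[[0,0.5,15],[0,0,0]],[[0,0,12],[0,0,0]],[[0,0,0],[0,0,0]]]';python3 go.py 416.7 142.3 7 -.079 -.415 -.906 -.982 .187 0 rt
```

```text
turn total [ 0.0039 -0.0009 -0.0049] -> 1 rows of [0.0039, -0.0009, -0.0049]
shift total [ -5.   -2.5 148.2] -> 4 rows of [-1.2, -0.6, 37.0]
now [425.2 199.8 143.4] tool z [-0.083 -0.415 -0.906] y [-0.981  0.193  0.001] j [ 0.64  0.49  0.1   1.52 -0.29 -0.69] w 84.7 gf 0.0 f [ 0.2 -1.4 -0.1] t 6.0
clock: 6.72
eef_pos: [0.4118, 0.1406, 0.0096]
tool_rot: [-0.622, 0.753, -0.138, -0.166]
ft_force: [0.6, -0.1, 0.8]
grip_width: 0.085
grasp_force: 0.0
turn total [ 0.0001  0.0007 -0.0014] -> 1 rows of [0.0001, 0.0007, -0.0014]
shift total [-3.5 -4.4  1.3] -> 1 rows of [-3.5, -4.4, 1.3]
now [411.8 140.6   9.6] tool z [-0.079 -0.414 -0.907] y [-0.982  0.188 -0.001] j [ 0.56  0.54 -0.2   1.13 -0.31 -0.77] w 85.0 gf 0.0 f [ 0.6 -0.1  0.8] t 6.7
```

```bash
python3 -m creep '[[[-3,-4,1],[0,0,0]],[[0,0,0],[0,0,0]]]'; python3 -m creep '[[[0,0,0],[0,0,0]],[[0,0,0],[0,0,0]],[[0,0,0],[0,0,0]],[[0,0,0],[0,0,0]],[[0,0,0],[0,0,0]],[[0,0,0],[0,0,0]]]' 30;python3 go.py 416.7 142.3 7 -.079 -.415 -.906 -.982 .187 0 rt
```

```text
clock: 6.98
eef_pos: [0.4176, 0.1436, 0.0078]
tool_rot: [-0.622, 0.753, -0.138, -0.165]
ft_force: [-0.7, -0.3, 0.7]
grip_width: 0.0852
grasp_force: 0.0
clock: 7.72
eef_pos: [0.417, 0.1434, 0.0077]
tool_rot: [-0.622, 0.752, -0.138, -0.165]
ft_force: [0.2, 1.9, 5.2]
grip_width: 0.0449
grasp_force: 62.9
turn total [-0.0017  0.0021 -0.0007] -> 1 rows of [-0.0017, 0.0021, -0.0007]
shift total [0.7 0.1 1.1] -> 1 rows of [0.7, 0.1, 1.1]
now [417.  143.4   7.7] tool z [-0.077 -0.414 -0.907] y [-0.982  0.187 -0.002] j [ 0.56  0.55 -0.19  1.13 -0.31 -0.77] w 44.9 gf 62.9 f [0.2 1.9 5.2] t 7.7
```

```bash
python3 -m creep '[[[0,0,-20],[0,0,0]],[[0,0,-40],[0,0,0]],[[0,0,-40],[0,0,0]],[[0,0,-40],[0,0,0]],[[0,0,-40],[0,0,0]],[[0,0,0],[0,0,0]]]'; python3 go.py 560 105 230 .902 -.0886 -.4226 .0978 .9952 0 tr
```

```text
clock: 8.48
eef_pos: [0.4318, 0.2191, 0.1717]
tool_rot: [-0.623, 0.753, -0.138, -0.164]
ft_force: [-0.1, -0.1, -3.3]
grip_width: 0.0446
grasp_force: 62.3
shift total [ 104.3 -147.5  -15.6] -> 5 rows of [20.9, -29.5, -3.1]
turn total [ 0.553  -1.2441  1.5173] -> 12 rows of [0.0461, -0.1037, 0.1264]
now [431.8 219.1 171.7] tool z [-0.075 -0.412 -0.908] y [-0.982  0.186 -0.004] j [ 0.66  0.5   0.19  1.6  -0.28 -0.68] w 44.6 gf 62.3 f [-0.1 -0.1 -3.3] t 8.5
```

```bash
python3 -m creep '[[[20.9,-29.5,-3],[0,0,0]],[[20.9,-29.5,-3],[0,0,0]],[[20.9,-29.5,-3],[0,0,0]],[[20.9,-29.5,-3],[0,0,0]],[[20.9,-29.5,-3],[0,0,0]],[[0,0,0],[0,0,0]]]';python3 -m creep '[[[0,0,0],[0.046,-0.104,0.126]],[[0,0,0],[0.046,-0.104,0.126]],[[0,0,0],[0.046,-0.104,0.126]],[[0,0,0],[0.046,-0.104,0.126]],[[0,0,0],[0.046,-0.104,0.126]],[[0,0,0],[0.046,-0.104,0.126]],[[0,0,0],[0.046,-0.104,0.126]],[[0,0,0],[0.046,-0.104,0.126]],[[0,0,0],[0.046,-0.104,0.126]],[[0,0,0],[0.046,-0.104,0.126]],[[0,0,0],[0.046,-0.104,0.126]],[[0,0,0],[0.046,-0.104,0.126]]]'; python3 go.py 630 113.5 150 .902 -.0886 -.4226 .0978 .9952 0 rt
```

```text
clock: 9.22
eef_pos: [0.5593, 0.1003, 0.2262]
tool_rot: [-0.621, 0.753, -0.137, -0.168]
ft_force: [0.0, 0.8, -2.9]
grip_width: 0.0448
grasp_force: 62.4
clock: 10.72
eef_pos: [0.5554, 0.1016, 0.2253]
tool_rot: [0.04, 0.843, -0.026, 0.535]
ft_force: [1.7, 1.3, -3.7]
grip_width: 0.0448
grasp_force: 62.6
turn total [ 0.0014 -0.0035  0.0028] -> 1 rows of [0.0014, -0.0035, 0.0028]
shift total [37.3 19.1 98. ] -> 3 rows of [12.4, 6.4, 32.7]
now [555.4 101.6 225.3] tool z [ 0.901 -0.087 -0.426] y [ 0.095  0.995 -0.002] j [ 0.46 -0.05 -1.02 -0.47 -0.5   0.26] w 44.8 gf 62.6 f [ 1.7  1.3 -3.7] t 10.7
```

```bash
python3 -m creep '[[[12.4,6.4,32.7],[0,0,0]],[[12.4,6.4,32.7],[0,0,0]],[[12.4,6.4,32.7],[0,0,0]],[[0,0,0],[0,0,0]],[[0,0,0],[0,0,0]]]'; cat > v.py <<'E'
import sys;from h import *
C=np.array([[614.8,115.0],[605.1,16.1],[595,-84.4],[585.4,-183.5]])[int(sys.argv[1])]/1000
tag=sys.argv[2]
w=shot('wrist');s=shot('side');t=shot('top')
f=np.array([.9952,-.0978]);g=np.array([.0978,.9952])
for n,c in [('top',t),('side',s),('wrist',w)]:
    P=cloud(c);im=c['image'].astype(int);o=(im[...,2]>150)&(im[...,0]<90)&(im[...,1]<150)
    r=np.hypot(P[...,0]-C[0],P[...,1]-C[1])<.05
    m=r&o&(P[...,2]>.056)&(P[...,2]<.068)
    if m.sum()>20:print(n,'rim',m.sum(),np.round(cv2.minEnclosingCircle((P[m][:,:2]*1000).astype(np.float32))[0],1))
    m=r&(im.min(-1)>70)&(im.max(-1)-im.min(-1)<40)&(P[...,2]>.08)
    if m.sum()>20:
        q=(P[m][:,:2]-C);print(n,'body fx',np.percentile(q@f,[2,98]).round(4),'fy',np.percentile(q@g,[2,98]).round(4),'z',np.percentile(P[m][:,2],[2,98]).round(4))
x,y=260,215
a=cv2.resize(s['image'][120:300,160:400],(480,360));b=cv2.resize(w['image'],(480,360));d=cv2.resize(t['image'][110:230,200:400],(480,288))
k=np.zeros((600,800,3),np.uint8);k[:300,:400]=cv2.resize(a,(400,300));k[:300,400:]=cv2.resize(b,(400,300));k[300:588,:480]=d
cv2.imwrite(f'pics/{tag}.png',k)
E
python3 v.py 0 v1; python3 go.py 630 113.5 93.5 .902 -.0886 -.4226 .0978 .9952 0 rt
```

```text
clock: 11.35
eef_pos: [0.6313, 0.1144, 0.1508]
tool_rot: [0.038, 0.844, -0.027, 0.534]
ft_force: [0.2, -0.1, -2.9]
grip_width: 0.0448
grasp_force: 62.6
top body fx [-0.035   0.0198] fy [-0.029   0.0258] z [0.1461 0.1958]
side rim 26 [620.7 118.6]
side body fx [-0.0307  0.0218] fy [-0.0232  0.031 ] z [0.132  0.1961]
wrist rim 114 [617.5 120.3]
wrist body fx [-0.0232 -0.0195] fy [-0.0198  0.0241] z [0.1293 0.1894]
turn total [ 0.0034 -0.0007  0.0043] -> 1 rows of [0.0034, -0.0007, 0.0043]
shift total [55.8 -1.7 23.3] -> 2 rows of [27.9, -0.9, 11.7]
now [632.6 115.  154. ] tool z [ 0.902 -0.085 -0.423] y [ 0.093  0.996 -0.002] j [ 0.4   0.31 -0.95 -0.77 -0.44  0.22] w 44.8 gf 62.7 f [ 0.6  0.1 -3.6] t 11.5
```

View pics/v1.png

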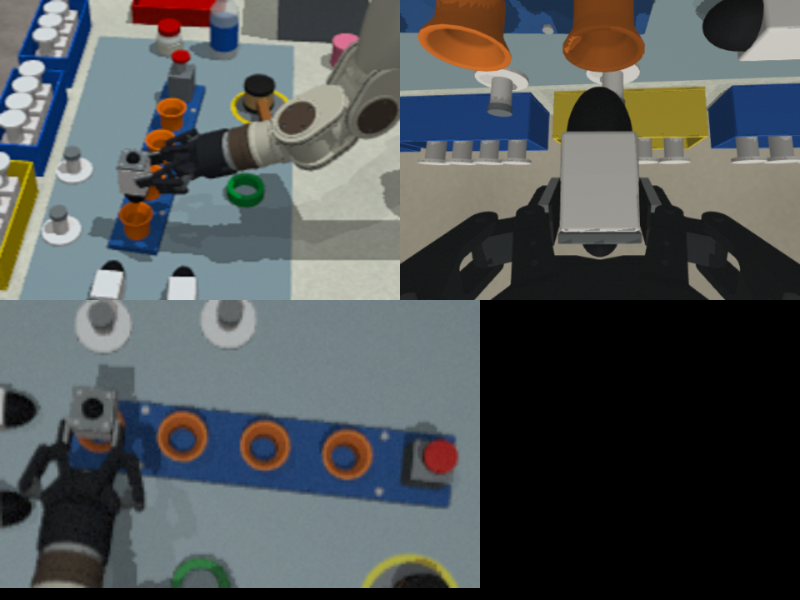

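The collage shows the head upright in the fingers with its nose over cradle0 (side view, about (133,190)). The wrist view shows the cradle row beyond it, and nothing obstructs the path.

```bash
python3 go.py 632 117 95 .902 -.0886 -.4226 .0978 .9952 0 rt; python3 -m creep '[[[20,2,9],[0.003,0,0.004]],[[15,0,7],[0,0,0]],[[8,0,4],[0,0,0]],[[0,0,0],[0,0,0]]]';python3 go.py 632 117 95 .902 -.0886 -.4226 .0978 .9952 0 rt
```

```text
turn total [ 0.0034 -0.0007  0.0043] -> 1 rows of [0.0034, -0.0007, 0.0043]
shift total [53.8  2.  24.2] -> 2 rows of [26.9, 1.0, 12.1]
now [632.6 115.  154. ] tool z [ 0.902 -0.085 -0.423] y [ 0.093  0.996 -0.002] j [ 0.4   0.31 -0.95 -0.77 -0.44  0.22] w 44.8 gf 62.7 f [ 0.6  0.1 -3.6] t 11.5
clock: 12.0
eef_pos: [0.6332, 0.1169, 0.1056]
tool_rot: [0.041, 0.843, -0.027, 0.536]
ft_force: [0.0, -0.7, -3.1]
grip_width: 0.0449
grasp_force: 62.7
turn total [-0.0002 -0.0017  0.0007] -> 1 rows of [-0.0002, -0.0017, 0.0007]
shift total [10.1 -0.   3.4] -> 1 rows of [10.1, -0.0, 3.4]
now [633.2 116.9 105.6] tool z [ 0.901 -0.089 -0.424] y [ 0.098  0.995 -0.001] j [ 0.41  0.47 -0.98 -0.96 -0.45  0.23] w 44.9 gf 62.7 f [ 0.  -0.7 -3.1] t 12.0
```

```bash
python3 -m creep '[[[5,0,2],[0,0,0]],[[4,0,1.5],[0,0,0]],[[0,0,0],[0,0,0]]]';python3 go.py 632 117 94 .902 -.0886 -.4226 .0978 .9952 0 rt
```

```text
clock: 12.38
eef_pos: [0.6334, 0.117, 0.0964]
tool_rot: [0.041, 0.842, -0.026, 0.537]
ft_force: [1.8, -0.6, -2.7]
grip_width: 0.0448
grasp_force: 62.6
turn total [-0.0003 -0.0003 -0.0001] -> 1 rows of [-0.0003, -0.0003, -0.0001]
shift total [ 2.7 -0.2 -0.2] -> 1 rows of [2.7, -0.2, -0.2]
now [633.4 117.   96.4] tool z [ 0.902 -0.089 -0.423] y [ 0.098  0.995 -0.   ] j [ 0.41  0.51 -0.98 -1.   -0.45  0.23] w 44.8 gf 62.6 f [ 1.8 -0.6 -2.7] t 12.4
```

```bash
python3 -m creep '[[[2,0,0],[0,0,0]],[[0,0,0],[0,0,0]]]';python3 -m creep '[[[1.5,0,0.5],[0,0,0]],[[0,0,0],[0,0,0]]]'
```

```text
clock: 12.62
eef_pos: [0.6332, 0.1171, 0.0957]
tool_rot: [0.042, 0.842, -0.026, 0.538]
ft_force: [3.1, -1.2, 1.5]
grip_width: 0.0446
grasp_force: 62.7
clock: 12.88
eef_pos: [0.6333, 0.117, 0.0945]
tool_rot: [0.042, 0.842, -0.026, 0.538]
ft_force: [5.1, -2.2, 2.6]
grip_width: 0.0452
grasp_force: 62.6
```

```bash
python3 -m creep '[[[-0.5,-0.7,1.3],[0,0,0]],[[0,0,0],[0,0,0]]]';python3 -m creep '[[[0,0,0],[0,0,0]],[[0,0,0],[0,0,0]],[[0,0,0],[0,0,0]],[[0,0,0],[0,0,0]],[[0,0,0],[0,0,0]],[[0,0,-20],[0,0,0]],[[0,0,-40],[0,0,0]],[[0,0,-40],[0,0,0]],[[0,0,-40],[0,0,0]],[[0,0,-20],[0,0,0]]]' 80; python3 v.py 0 v2
```

```text
clock: 13.12
eef_pos: [0.6339, 0.1167, 0.0937]
tool_rot: [0.041, 0.842, -0.026, 0.537]
ft_force: [3.4, -0.4, 4.5]
grip_width: 0.0442
grasp_force: 62.9
clock: 14.38
eef_pos: [0.5061, 0.1476, 0.174]
tool_rot: [0.046, 0.848, -0.032, 0.527]
ft_force: [-0.7, 0.3, 0.5]
grip_width: 0.0798
grasp_force: 0.0
top body fx [-0.024   0.0213] fy [-0.0223  0.0216] z [0.0885 0.1371]
side rim 33 [614.7 123.1]
side body fx [-0.0212  0.0234] fy [-0.018   0.0295] z [0.0817 0.138 ]
wrist rim 234 [618.1 119.7]
wrist body fx [-0.0208  0.0083] fy [-0.0165  0.0271] z [0.0812 0.134 ]
```

View pics/v2.png

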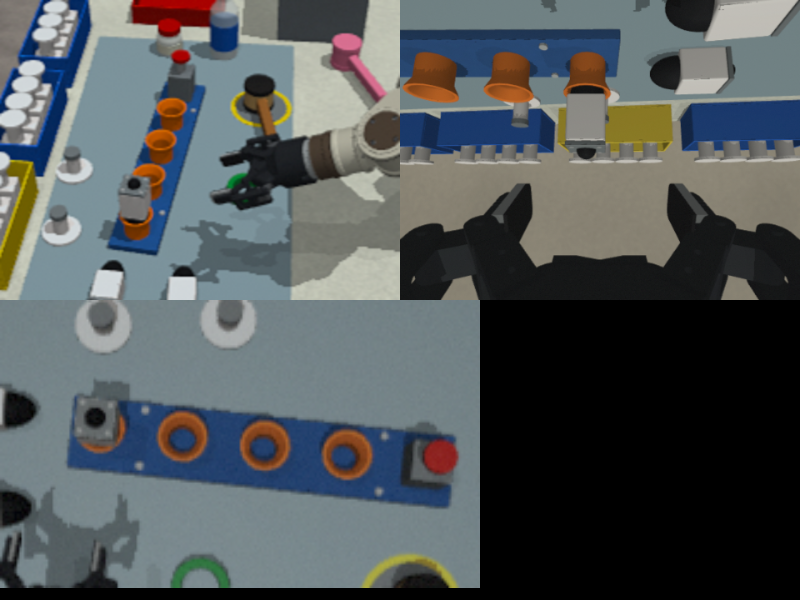

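Head 1 stands upright in cradle0, seen at (130,200) in the side view and (97,418) in the top view.

```bash
python3 go.py 521.7 315 117 0 -.4226 -.9063 -1 0 0 rt
```

```text
turn total [-0.6086  1.1342 -1.7155] -> 12 rows of [-0.0507, 0.0945, -0.143]
shift total [-175.5  -14.8  -19.3] -> 5 rows of [-35.1, -3.0, -3.9]
now [506.9 147.8 173.7] tool z [ 0.891 -0.103 -0.442] y [ 0.111  0.994 -0.006] j [ 0.7   0.07 -1.09 -0.53 -0.71  0.43] w 80.2 gf 0.0 f [-0.   0.9  0.1] t 14.5
```

```bash
python3 -m creep '[[[0,0,0],[-0.051,0.0945,-0.143]],[[0,0,0],[-0.051,0.0945,-0.143]],[[0,0,0],[-0.051,0.0945,-0.143]],[[0,0,0],[-0.051,0.0945,-0.143]],[[0,0,0],[-0.051,0.0945,-0.143]],[[0,0,0],[-0.051,0.0945,-0.143]],[[0,0,0],[-0.051,0.0945,-0.143]],[[0,0,0],[-0.051,0.0945,-0.143]],[[0,0,0],[-0.051,0.0945,-0.143]],[[0,0,0],[-0.051,0.0945,-0.143]],[[0,0,0],[-0.051,0.0945,-0.143]],[[0,0,0],[-0.051,0.0945,-0.143]]]' 85;python3 -m creep '[[[-35,-3,-4],[0,0,0]],[[-35,-3,-4],[0,0,0]],[[-35,-3,-4],[0,0,0]],[[-35,-3,-4],[0,0,0]],[[-35,-3,-4],[0,0,0]],[[0,0,0],[0,0,0]]]'; python3 wr.py w2 520 268; python3 go.py 521.7 264.6 7.5 0 -.4226 -.9063 -1 0 0 rt
```

```text
clock: 16.02
eef_pos: [0.5082, 0.1464, 0.1706]
tool_rot: [0.691, -0.689, 0.151, 0.157]
ft_force: [-0.7, -0.1, -0.1]
grip_width: 0.0852
grasp_force: 0.0
clock: 16.77
eef_pos: [0.5216, 0.3152, 0.1117]
tool_rot: [0.691, -0.689, 0.151, 0.156]
ft_force: [0.3, -0.5, -0.5]
grip_width: 0.0852
grasp_force: 0.0
white 4631 [array([522.2, 269.2]), array([45.6, 57.2]), np.float64(2.9)] 0.046889075876864805
0.65 [282. 198.] [0.5192 0.2733 0.023 ]
0.59 [116. 192.] [0.6511 0.2687 0.023 ]
0.57 [379. 332.] [0.4463 0.375  0.023 ]
turn total [ 0.0061 -0.0021  0.0017] -> 1 rows of [0.0061, -0.0021, 0.0017]
shift total [ -1.    0.3 117.3] -> 3 rows of [-0.3, 0.1, 39.1]
now [522.  313.2 114.2] tool z [-0.006 -0.424 -0.905] y [-1.     0.001  0.006] j [ 0.71  0.76  0.51  1.62 -0.32 -0.81] w 85.4 gf 0.0 f [ 0.7 -0.7  0.7] t 16.9
```

```bash
python3 -m creep '[[[-0.5,0,30],[0.006,-0.002,-0.03]],[[-0.5,0,35],[0,0,0]],[[0,0,30],[0,0,0]],[[0,0,15],[0,0,0]],[[0,0,6],[0,0,0]],[[0,0,0],[0,0,0]]]';python3 go.py 522 265.8 7.5 0 -.4226 -.9063 -1 -.03 0 rt
```

```text
clock: 17.62
eef_pos: [0.5223, 0.266, 0.0115]
tool_rot: [0.701, -0.68, 0.151, 0.154]
ft_force: [0.1, 0.8, -0.4]
grip_width: 0.0846
grasp_force: 0.0
turn total [-0.0027  0.0024  0.0033] -> 1 rows of [-0.0027, 0.0024, 0.0033]
shift total [-1.5  0.3  3.7] -> 1 rows of [-1.5, 0.3, 3.7]
now [522.3 266.   11.5] tool z [ 0.003 -0.42  -0.907] y [-1.    -0.029  0.01 ] j [ 0.66  0.77  0.25  1.32 -0.34 -0.9 ] w 84.6 gf 0.0 f [ 0.1  0.8 -0.4] t 17.6
```

```bash
python3 -m creep '[[[-1.5,0,3.7],[0,0,0]],[[0,0,0],[0,0,0]]]'; python3 -m creep '[[[0,0,0],[0,0,0]],[[0,0,0],[0,0,0]],[[0,0,0],[0,0,0]],[[0,0,0],[0,0,0]],[[0,0,0],[0,0,0]],[[0,0,0],[0,0,0]]]' 30; python3 go.py 522 265.8 7.5 0 -.4226 -.9063 -1 -.03 0 rt; python3 -m creep '[[[0,0,-20],[0,0,0]],[[0,0,-40],[0,0,0]],[[0,0,-40],[0,0,0]],[[0,0,-40],[0,0,0]],[[0,0,-40],[0,0,0]],[[0,0,0],[0,0,0]]]'; python3 go.py 550 5 235 .902 -.0886 -.4226 .0978 .9952 0 tr
```

```text
clock: 17.88
eef_pos: [0.522, 0.2664, 0.0073]
tool_rot: [0.702, -0.679, 0.151, 0.154]
ft_force: [-0.7, -0.4, -0.1]
grip_width: 0.0852
grasp_force: 0.0
clock: 18.62
eef_pos: [0.5221, 0.2664, 0.0074]
tool_rot: [0.701, -0.68, 0.151, 0.153]
ft_force: [-0.4, 3.4, 5.3]
grip_width: 0.0449
grasp_force: 63.4
turn total [-0.0031  0.0029  0.0039] -> 1 rows of [-0.0031, 0.0029, 0.0039]
shift total [0.6 0.2 0.2] -> 1 rows of [0.6, 0.2, 0.2]
now [522.1 266.4   7.4] tool z [ 0.003 -0.42  -0.908] y [-1.    -0.029  0.01 ] j [ 0.66  0.77  0.24  1.31 -0.34 -0.9 ] w 44.9 gf 63.4 f [-0.4  3.4  5.3] t 18.6
clock: 19.38
eef_pos: [0.5223, 0.3431, 0.1719]
tool_rot: [0.702, -0.68, 0.151, 0.152]
ft_force: [0.7, 0.3, -2.4]
grip_width: 0.0447
grasp_force: 62.8
shift total [334.2 -16.9  84.2] -> 9 rows of [37.1, -1.9, 9.4]
turn total [ 0.6407 -1.1485  1.7287] -> 13 rows of [0.0493, -0.0883, 0.133]
now [522.3 343.1 171.9] tool z [ 0.006 -0.418 -0.908] y [-1.    -0.03   0.008] j [ 0.74  0.78  0.7   1.78 -0.32 -0.81] w 44.7 gf 62.8 f [ 0.7  0.3 -2.4] t 19.4
```

```bash
python3 -m creep '[[[47.7,-2.4,12],[0,0,0]],[[47.7,-2.4,12],[0,0,0]],[[47.7,-2.4,12],[0,0,0]],[[47.7,-2.4,12],[0,0,0]],[[47.7,-2.4,12],[0,0,0]],[[47.7,-2.4,12],[0,0,0]],[[47.7,-2.4,12],[0,0,0]],[[0,0,0],[0,0,0]]]';python3 -m creep '[[[0,0,0],[0.053,-0.0957,0.144]],[[0,0,0],[0.053,-0.0957,0.144]],[[0,0,0],[0.053,-0.0957,0.144]],[[0,0,0],[0.053,-0.0957,0.144]],[[0,0,0],[0.053,-0.0957,0.144]],[[0,0,0],[0.053,-0.0957,0.144]],[[0,0,0],[0.053,-0.0957,0.144]],[[0,0,0],[0.053,-0.0957,0.144]],[[0,0,0],[0.053,-0.0957,0.144]],[[0,0,0],[0.053,-0.0957,0.144]],[[0,0,0],[0.053,-0.0957,0.144]],[[0,0,0],[0.053,-0.0957,0.144]]]';  python3 go.py 624.2 18.1 150 .902 -.0886 -.4226 .0978 .9952 0 rt
```

```text
clock: 20.38
eef_pos: [0.5471, -0.0004, 0.2331]
tool_rot: [0.699, -0.681, 0.15, 0.156]
ft_force: [-1.3, -0.2, -1.9]
grip_width: 0.0445
grasp_force: 62.7
clock: 21.88
eef_pos: [0.5464, 0.0034, 0.2314]
tool_rot: [0.043, 0.845, -0.027, 0.532]
ft_force: [-77.8, -11.4, -105.7]
grip_width: 0.045
grasp_force: 63.2
turn total [-0.0026 -0.0106 -0.002 ] -> 1 rows of [-0.0026, -0.0106, -0.002]
shift total [ 41.6  22.2 103.2] -> 3 rows of [13.9, 7.4, 34.4]
now [546.4   3.4 231.4] tool z [ 0.897 -0.091 -0.432] y [0.101 0.995 0.001] j [ 0.13 -0.15 -1.09 -0.48 -0.21  0.1 ] w 45.0 gf 63.2 f [ -77.8  -11.4 -105.7] t 21.9
```

```bash
python3 - <<'E'
from h import *
s=shot('side');t=shot('top')
k=np.zeros((600,800,3),np.uint8);k[:300,:400]=cv2.resize(s['image'],(400,300));k[:300,400:]=cv2.resize(t['image'],(400,300))
k[300:,:400]=cv2.resize(s['image'][60:240,200:440],(400,300));cv2.imwrite('pics/x.png',k)
o=bot.get_obs();print(o['ft_force'],o['tau'],o['joint_pos'],o['ft_torque'])
E
```

```text
[-0.36158311  0.41669646 -2.68802565] [  0.03424467 -15.85440338  22.87906766  -8.3769089   -0.71697649
   0.5273276 ] [ 0.13165435 -0.14719564 -1.08422522 -0.48525964 -0.20497071  0.09770089] [0.12117459 1.38634475 0.08372   ]
```

View pics/x.png

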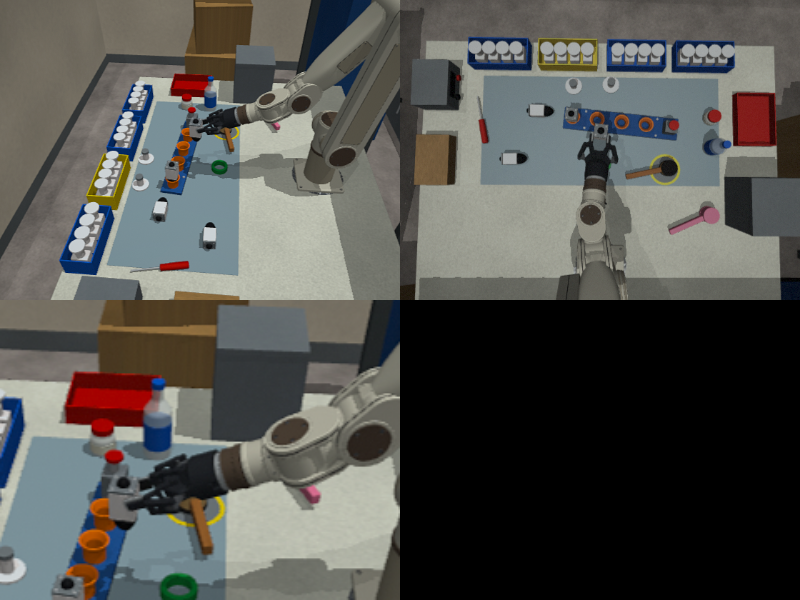

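The side view shows no contact: the held head is clear at (125,500). The force spike was joint 3 running onto its end stop, and it has already gone. From here I'll do the turn farther out.

```bash
python3 -m creep '[[[0,4,15],[0,0,0]],[[8,6,25],[0,0,0]],[[16,6,30],[0,0,0]],[[16,6,30],[0,0,0]],[[0,0,0],[0,0,0]],[[0,0,0],[0,0,0]]]';  python3 go.py 624.2 18.1 110 .902 -.0886 -.4226 .0978 .9952 0 rt
```

```text
clock: 22.72
eef_pos: [0.622, 0.0183, 0.1535]
tool_rot: [0.04, 0.845, -0.027, 0.532]
ft_force: [-0.7, -1.2, -1.4]
grip_width: 0.0448
grasp_force: 63.5
turn total [-0.0004 -0.0108  0.0036] -> 1 rows of [-0.0004, -0.0108, 0.0036]
shift total [38.5 -0.  20.4] -> 2 rows of [19.3, -0.0, 10.2]
now [622.   18.3 153.5] tool z [ 0.897 -0.089 -0.432] y [ 0.097  0.995 -0.003] j [ 0.14  0.27 -1.04 -0.85 -0.22  0.1 ] w 44.8 gf 63.5 f [-0.7 -1.2 -1.4] t 22.7
```

```bash
python3 -m creep '[[[12,0,7],[0,-0.01,0.003]],[[12,0,7],[0,0,0]],[[6,0,3],[0,0,0]],[[6,0,3],[0,0,0]],[[0,0,0],[0,0,0]]]';  python3 go.py 624.2 18.1 96 .902 -.0886 -.4226 .0978 .9952 0 rt
```

```text
clock: 23.35
eef_pos: [0.6266, 0.0182, 0.1144]
tool_rot: [0.042, 0.841, -0.026, 0.538]
ft_force: [-0.3, -0.0, -1.4]
grip_width: 0.0448
grasp_force: 63.6
turn total [-0.0001  0.0037 -0.0009] -> 1 rows of [-0.0001, 0.0037, -0.0009]
shift total [17.7 -0.4  5.6] -> 1 rows of [17.7, -0.4, 5.6]
now [626.6  18.2 114.4] tool z [ 0.904 -0.089 -0.419] y [0.098 0.995 0.001] j [ 0.14  0.45 -1.07 -1.07 -0.22  0.1 ] w 44.8 gf 63.6 f [-0.3 -0.  -1.4] t 23.4
```

```bash
python3 go.py 622.7 13.1 110 .8173 -.3916 -.4226 .4321 .9018 0 tr
```

```text
shift total [ 5.4 -5.5 -1.2] -> 1 rows of [5.4, -5.5, -1.2]
turn total [0.3164 0.0035 0.1459] -> 2 rows of [0.1582, 0.0018, 0.073]
now [626.6  18.2 114.4] tool z [ 0.904 -0.089 -0.419] y [0.098 0.995 0.001] j [ 0.14  0.45 -1.07 -1.07 -0.22  0.1 ] w 44.8 gf 63.6 f [-0.3 -0.  -1.4] t 23.4
```

```bash
python3 -m creep '[[[0,-1.4,-0.5],[0.079,0.001,0.0365]],[[0,-1.4,-0.5],[0.079,0.001,0.0365]],[[0,-1.4,-0.5],[0.079,0.001,0.0365]],[[0,-1.4,-0.5],[0.079,0.001,0.0365]],[[0,0,0],[0,0,0]]]'; python3 go.py 622.7 13.1 96 .8173 -.3916 -.4226 .4321 .9018 0 tr
```

```text
clock: 23.98
eef_pos: [0.6253, 0.0154, 0.1167]
tool_rot: [0.186, 0.822, -0.117, 0.525]
ft_force: [0.9, -0.5, -2.4]
grip_width: 0.0451
grasp_force: 63.7
shift total [19.4 -3.3  7.5] -> 1 rows of [19.4, -3.3, 7.5]
turn total [ 0.0047  0.0016 -0.0009] -> 1 rows of [0.0047, 0.0016, -0.0009]
now [625.3  15.4 116.7] tool z [ 0.82  -0.388 -0.421] y [0.429 0.903 0.003] j [ 0.38  0.42 -0.92 -0.74 -0.73  0.43] w 45.1 gf 63.7 f [ 0.9 -0.5 -2.4] t 24.0
```

```bash
python3 -m creep '[[[9,-2,3.5],[0.004,0.001,0]],[[6,-1,2],[0,0,0]],[[4,0,1.7],[0,0,0]],[[0,0,0],[0,0,0]]]'; python3 -m creep '[[[2,0,0.8],[0,0,0]],[[0,0,0],[0,0,0]]]'; python3 go.py 622.7 13.1 93.5 .8173 -.3916 -.4226 .4321 .9018 0 tr
```

```text
clock: 24.48
eef_pos: [0.6241, 0.0116, 0.0975]
tool_rot: [0.19, 0.821, -0.118, 0.526]
ft_force: [8.9, -0.1, 2.6]
grip_width: 0.0448
grasp_force: 63.2
clock: 24.72
eef_pos: [0.6245, 0.0115, 0.0968]
tool_rot: [0.19, 0.82, -0.118, 0.527]
ft_force: [5.5, 0.4, 6.8]
grip_width: 0.0446
grasp_force: 63.7
shift total [ 4.   0.6 -0.7] -> 1 rows of [4.0, 0.6, -0.7]
turn total [-0.0021  0.0071 -0.0084] -> 1 rows of [-0.0021, 0.0071, -0.0084]
now [624.5  11.5  96.8] tool z [ 0.819 -0.395 -0.416] y [0.437 0.899 0.007] j [ 0.38  0.49 -0.93 -0.83 -0.73  0.43] w 44.6 gf 63.7 f [5.5 0.4 6.8] t 24.7
```

```bash
python3 -m creep '[[[0,0.5,1.5],[0,0,0]],[[0,0,0],[0,0,0]]]'; python3 -m creep '[[[1,0,0.5],[0,0,0]],[[0,0,0],[0,0,0]]]'
```

```text
clock: 24.98
eef_pos: [0.6252, 0.0112, 0.0968]
tool_rot: [0.19, 0.819, -0.119, 0.527]
ft_force: [-2.5, 3.3, 13.8]
grip_width: 0.0446
grasp_force: 64.8
clock: 25.22
eef_pos: [0.6253, 0.0111, 0.0968]
tool_rot: [0.191, 0.819, -0.119, 0.528]
ft_force: [-5.5, 3.6, 18.7]
grip_width: 0.0445
grasp_force: 65.5
```

```bash
python3 -m creep '[[[-1.8,0,-0.8],[0,0,0]],[[0,0,0],[0,0,0]]]';python3 -m creep '[[[0,0,0],[0,0,0]],[[0,0,0],[0,0,0]],[[0,0,0],[0,0,0]],[[0,0,0],[0,0,0]],[[0,0,0],[0,0,0]],[[0,0,-20],[0,0,0]],[[0,0,-30],[0,0,0]],[[0,0,-30],[0,0,0]],[[0,0,0],[0,0,0]]]' 78; python3 v.py 1 v3;  python3 go.py 560 60 250 0 -.4226 -.9063 -1 0 0 tr
```

```text
clock: 25.48
eef_pos: [0.6251, 0.0113, 0.0967]
tool_rot: [0.19, 0.82, -0.119, 0.527]
ft_force: [0.3, 2.1, 8.8]
grip_width: 0.0443
grasp_force: 64.0
clock: 26.6
eef_pos: [0.5567, 0.0437, 0.1276]
tool_rot: [0.187, 0.823, -0.12, 0.523]
ft_force: [-0.2, 1.0, -0.6]
grip_width: 0.078
grasp_force: 0.0
top body fx [-0.0267  0.0255] fy [-0.0255  0.0246] z [0.0919 0.1379]
side body fx [-0.0237  0.0303] fy [-0.019   0.0325] z [0.0814 0.1382]
wrist rim 328 [608.1  20.4]
wrist body fx [-0.0239 -0.0077] fy [-0.0084  0.0324] z [0.0811 0.1332]
shift total [-109.1   16.3  -57.1] -> 4 rows of [-27.3, 4.1, -14.3]
turn total [-0.7405  0.9605 -2.0365] -> 14 rows of [-0.0529, 0.0686, -0.1455]
now [557.9  42.8 127. ] tool z [ 0.816 -0.394 -0.424] y [ 0.435  0.9   -0.001] j [ 0.53  0.32 -1.   -0.62 -0.85  0.57] w 78.1 gf 0.0 f [ 0.1 -0.3 -0.4] t 26.8
```

View pics/v3.png

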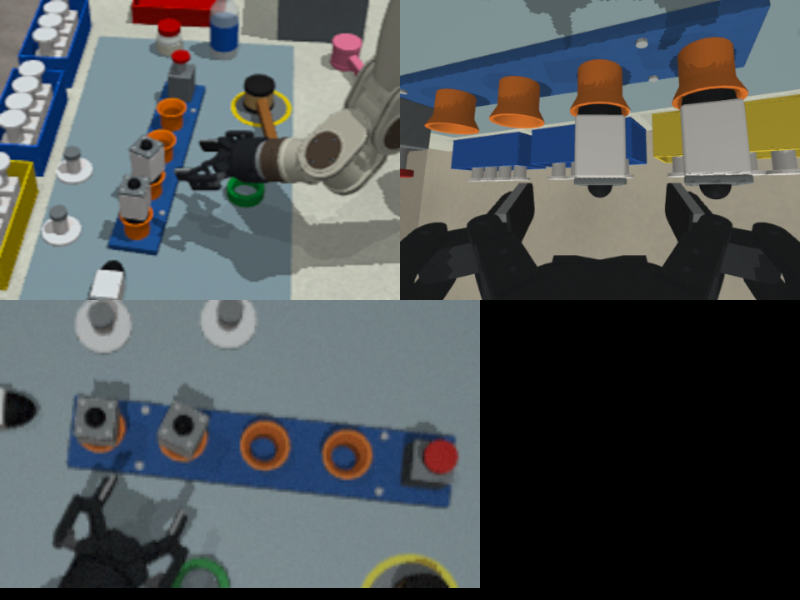

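Head 2 stands in cradle1, at (145,160) in the side view, next to head 1.

```bash
python3 -m creep '[[[-4,0,0],[0,0.162,0]],[[-4,0,0],[0,0.162,0]],[[-4,0,0],[0,0.162,0]],[[-4,0,-5],[0,0.162,0]],[[0,0,-10],[0,0.162,0]],[[0,0,-10],[0,0.162,0]],[[0,0,-10],[0,0.162,0]],[[0,0,-40],[0,0,0]],[[0,0,-40],[0,0,0]]]' 85;  python3 go.py 647 317 117 0 -.4226 -.9063 -1 0 0 rt
```

```text
clock: 27.88
eef_pos: [0.5493, 0.0503, 0.2427]
tool_rot: [0.222, 0.974, -0.014, 0.048]
ft_force: [0.0, 0.5, 0.0]
grip_width: 0.0848
grasp_force: 0.0
turn total [ 0.3375  0.3322 -2.0066] -> 12 rows of [0.0281, 0.0277, -0.1672]
shift total [-294.8  -97.7    1.2] -> 8 rows of [-36.9, -12.2, 0.2]
now [549.3  50.3 242.7] tool z [ 0.086 -0.049 -0.995] y [ 0.433  0.901 -0.006] j [ 0.13  0.26  0.12  1.35 -0.06  0.57] w 84.8 gf 0.0 f [0.  0.5 0. ] t 27.9
```

```bash
python3 -m creep '[[[0,0,0],[0.028,0.028,-0.167]],[[0,0,0],[0.028,0.028,-0.167]],[[0,0,0],[0.028,0.028,-0.167]],[[0,0,0],[0.028,0.028,-0.167]],[[0,0,0],[0.028,0.028,-0.167]],[[0,0,0],[0.028,0.028,-0.167]],[[0,0,0],[0.028,0.028,-0.167]],[[0,0,0],[0.028,0.028,-0.167]],[[0,0,0],[0.028,0.028,-0.167]],[[0,0,0],[0.028,0.028,-0.167]],[[0,0,0],[0.028,0.028,-0.167]],[[0,0,0],[0.028,0.028,-0.167]]]' 85;python3 -m creep '[[[-37,-12.2,0],[0,0,0]],[[-37,-12.2,0],[0,0,0]],[[-37,-12.2,0],[0,0,0]],[[-37,-12.2,0],[0,0,0]],[[-37,-12.2,0],[0,0,0]],[[-37,-12.2,0],[0,0,0]],[[-37,-12.2,0],[0,0,0]],[[-37,-12.2,0],[0,0,0]],[[0,0,0],[0,0,0]]]'; python3 wr.py w3 647 265; python3 go.py 647 261.8 7.5 0 -.4226 -.9063 -1 0 0 rt
```

```text
clock: 29.38
eef_pos: [0.5491, 0.0512, 0.2425]
tool_rot: [0.692, -0.689, 0.153, 0.154]
ft_force: [-0.6, -0.1, 0.0]
grip_width: 0.0852
grasp_force: 0.0
clock: 30.5
eef_pos: [0.6454, 0.3209, 0.1098]
tool_rot: [0.691, -0.689, 0.152, 0.157]
ft_force: [0.5, -0.2, -0.2]
grip_width: 0.0851
grasp_force: 0.0
white 4593 [array([647.6, 266.2]), array([56.9, 45.4]), np.float64(88.2)] 0.046952191036658736
0.85 [546. 322.] [0.4454 0.3731 0.023 ]
0.61 [277. 183.] [0.6471 0.2666 0.023 ]
turn total [ 0.0023 -0.0027 -0.    ] -> 1 rows of [0.0023, -0.0027, -0.0]
shift total [  6.   -0.8 122.5] -> 4 rows of [1.5, -0.2, 30.6]
now [646.2 319.  116. ] tool z [-0.002 -0.425 -0.905] y [-1.     0.001  0.002] j [ 0.62  1.05  1.1   1.88 -0.35 -0.91] w 84.9 gf 0.0 f [ 0.2 -0.7  0.2] t 30.6
```

```bash
python3 -m creep '[[[2,-1,30],[0.002,-0.003,0]],[[1,0,35],[0,0,0]],[[1,0,30],[0,0,0]],[[1,0,15],[0,0,0]],[[0,0,8],[0,0,0]],[[0,0,0],[0,0,0]]]';python3 go.py 647.7 263.2 7.5 0 -.4226 -.9063 -1 0.03 0 rt
```

```text
clock: 31.35
eef_pos: [0.6477, 0.2647, 0.0155]
tool_rot: [-0.69, 0.691, -0.153, -0.151]
ft_force: [-1.1, 0.6, 0.7]
grip_width: 0.085
grasp_force: 0.0
turn total [-0.003   0.0033  0.0247] -> 1 rows of [-0.003, 0.0033, 0.0247]
shift total [-2.   0.1  7.9] -> 1 rows of [-2.0, 0.1, 7.9]
now [647.7 264.7  15.5] tool z [ 0.003 -0.42  -0.908] y [-1.     0.001 -0.004] j [ 0.56  0.98  0.68  1.51 -0.37 -0.97] w 85.0 gf 0.0 f [-1.1  0.6  0.7] t 31.4
```

```bash
python3 -m creep '[[[-2,0,7.5],[0,0.003,0.025]],[[0,0,0],[0,0,0]],[[0,0,0],[0,0,0]]]'; python3 -m creep '[[[0,0,0],[0,0,0]],[[0,0,0],[0,0,0]],[[0,0,0],[0,0,0]],[[0,0,0],[0,0,0]],[[0,0,0],[0,0,0]],[[0,0,0],[0,0,0]]]' 30; python3 go.py 647.7 263.2 7.5 0 -.4226 -.9063 -1 0.03 0 rt; python3 -m creep '[[[4,0,-20],[0,0,0]],[[10,0,-30],[0,0,0]],[[10,0,-40],[0,0,0]],[[20,0,-40],[0,0,0]],[[20,0,-40],[0,0,0]],[[20,0,-20],[0,0,0]],[[0,0,0],[0,0,0]]]'; python3 go.py 600 -60 270 .737 -.55 -.4226 .6 .8 0 tr
```

```text
clock: 31.72
eef_pos: [0.6472, 0.2647, 0.0064]
tool_rot: [-0.682, 0.699, -0.156, -0.15]
ft_force: [0.3, 0.2, -0.8]
grip_width: 0.0852
grasp_force: 0.0
clock: 32.48
eef_pos: [0.6475, 0.2648, 0.0068]
tool_rot: [-0.682, 0.699, -0.156, -0.15]
ft_force: [0.7, 2.9, 2.8]
grip_width: 0.0449
grasp_force: 63.9
turn total [-0.0032  0.0003  0.0013] -> 1 rows of [-0.0032, 0.0003, 0.0013]
shift total [ 1.7 -0.2  0.1] -> 1 rows of [1.7, -0.2, 0.1]
now [647.5 264.8   6.8] tool z [ 0.003 -0.422 -0.906] y [-1.     0.022 -0.014] j [ 0.56  0.98  0.67  1.5  -0.37 -0.94] w 44.9 gf 63.9 f [0.7 2.9 2.8] t 32.5
clock: 33.35
eef_pos: [0.6456, 0.2681, 0.2158]
tool_rot: [-0.681, 0.7, -0.156, -0.149]
ft_force: [0.1, -1.2, -3.3]
grip_width: 0.0449
grasp_force: 63.4
shift total [321.6  36.9  88.9] -> 9 rows of [35.7, 4.1, 9.9]
turn total [ 0.7937 -0.8382  2.1863] -> 14 rows of [0.0567, -0.0599, 0.1562]
now [645.6 268.1 215.8] tool z [ 0.005 -0.421 -0.907] y [-1.     0.024 -0.016] j [ 0.56  0.96  1.16  2.01 -0.37 -0.94] w 44.9 gf 63.4 f [ 0.1 -1.2 -3.3] t 33.4
```

```bash
python3 -m creep '[[[35.7,4.1,9.9],[0,0,0]],[[35.7,4.1,9.9],[0,0,0]],[[35.7,4.1,9.9],[0,0,0]],[[35.7,4.1,9.9],[0,0,0]],[[35.7,4.1,9.9],[0,0,0]],[[35.7,4.1,9.9],[0,0,0]],[[35.7,4.1,9.9],[0,0,0]],[[35.7,4.1,9.9],[0,0,0]],[[35.7,4.1,9.9],[0,0,0]],[[0,0,0],[0,0,0]]]';python3 -m creep '[[[0,0,0],[0.0567,-0.06,0.156]],[[0,0,0],[0.0567,-0.06,0.156]],[[0,0,0],[0.0567,-0.06,0.156]],[[0,0,0],[0.0567,-0.06,0.156]],[[0,0,0],[0.0567,-0.06,0.156]],[[0,0,0],[0.0567,-0.06,0.156]],[[0,0,0],[0.0567,-0.06,0.156]]]';  python3 go.py 612 -90 165 .725 -.544 -.4226 .6 .8 0 tr
```

```text
clock: 34.6
eef_pos: [0.5979, -0.0618, 0.2668]
tool_rot: [-0.68, 0.7, -0.155, -0.152]
ft_force: [0.6, 0.8, -2.5]
grip_width: 0.0447
grasp_force: 63.2
clock: 35.48
eef_pos: [0.598, -0.0585, 0.2656]
tool_rot: [-0.255, 0.92, -0.199, 0.221]
ft_force: [-0.4, -0.1, -3.1]
grip_width: 0.0447
grasp_force: 63.3
shift total [37.5 17.9 97.9] -> 3 rows of [12.5, 6.0, 32.6]
turn total [ 0.3975 -0.4174  1.095 ] -> 7 rows of [0.0568, -0.0596, 0.1564]
now [598.  -58.5 265.6] tool z [ 0.508 -0.253 -0.823] y [-0.381  0.791 -0.479] j [ 0.06  0.01 -0.3   0.72 -0.29 -0.56] w 44.7 gf 63.3 f [-0.4 -0.1 -3.1] t 35.5
```

```bash
python3 -m creep '[[[0,0,0],[0.0567,-0.06,0.156]],[[0,0,0],[0.0567,-0.06,0.156]],[[0,0,0],[0.0567,-0.06,0.156]],[[0,0,0],[0.0567,-0.06,0.156]],[[0,0,0],[0,0,0]]]';  python3 go.py 612 -90 165 .725 -.544 -.4226 .6 .8 0 tr
```

```text
clock: 36.1
eef_pos: [0.5965, -0.0579, 0.2629]
tool_rot: [0.038, 0.895, -0.192, 0.401]
ft_force: [0.3, 0.3, -3.3]
grip_width: 0.0447
grasp_force: 63.4
shift total [64.1  4.4 82.1] -> 3 rows of [21.4, 1.5, 27.4]
turn total [ 0.1746 -0.1828  0.4819] -> 4 rows of [0.0437, -0.0457, 0.1205]
now [596.5 -57.9 262.9] tool z [ 0.704 -0.374 -0.604] y [ 0.222  0.923 -0.313] j [ 0.17 -0.07 -0.64  0.2  -0.51  0.04] w 44.7 gf 63.4 f [ 0.3  0.3 -3.3] t 36.1
```

```bash
python3 -m creep '[[[0,0,0],[0.058,-0.061,0.16]],[[0,0,0],[0.058,-0.061,0.16]],[[0,0,0],[0.058,-0.061,0.16]],[[0,0,0],[0,0,0]]]';  python3 go.py 612 -90 165 .725 -.544 -.4226 .6 .8 0 rt
```

```text
clock: 36.6
eef_pos: [0.5998, -0.0579, 0.2661]
tool_rot: [0.266, 0.8, -0.17, 0.511]
ft_force: [0.1, -0.2, -2.6]
grip_width: 0.0445
grasp_force: 63.4
turn total [0.0016 0.0033 0.0012] -> 1 rows of [0.0016, 0.0033, 0.0012]
shift total [ 79.4 -18.3  69.1] -> 3 rows of [26.5, -6.1, 23.0]
now [599.8 -57.9 266.1] tool z [ 0.727 -0.543 -0.42 ] y [ 0.599  0.801 -0.001] j [ 0.32  0.03 -0.74 -0.09 -0.84  0.54] w 44.5 gf 63.4 f [ 0.1 -0.2 -2.6] t 36.6
```

```bash
python3 -m creep '[[[26.5,-6,23],[0,0,0]],[[26.5,-6,23],[0,0,0]],[[26.5,-6,23],[0,0,0]],[[0,0,0],[0,0,0]]]';  python3 go.py 612.2 -90.5 97 .725 -.544 -.4226 .6 .8 0 rt;  python3 - <<'E'
from h import *
w=shot('wrist');t=shot('top');f=np.array([.8,-.6]);g=np.array([.6,.8]);C=np.array([.5992,-.0808])
for n,c in [('top',t),('wrist',w)]:
    P=cloud(c);im=c['image'].astype(int)
    m=(np.hypot(P[...,0]-C[0],P[...,1]-C[1])<.05)&(im.min(-1)>70)&(im.max(-1)-im.min(-1)<40)&(P[...,2]>.11)
    q=P[m][:,:2]-C;print(n,np.percentile(q@f,[2,98]).round(4),np.percentile(q@g,[2,98]).round(4),np.percentile(P[m][:,2],[2,98]).round(4))
E
```

```text
clock: 37.1
eef_pos: [0.6118, -0.0924, 0.1639]
tool_rot: [0.267, 0.799, -0.172, 0.51]
ft_force: [0.0, -0.4, -2.6]
grip_width: 0.0446
grasp_force: 63.4
turn total [-0.0032  0.0017  0.0005] -> 1 rows of [-0.0032, 0.0017, 0.0005]
shift total [61.   1.8 27.6] -> 2 rows of [30.5, 0.9, 13.8]
now [611.8 -92.4 163.9] tool z [ 0.724 -0.547 -0.421] y [ 0.602  0.798 -0.002] j [ 0.23  0.28 -0.87 -0.52 -0.77  0.46] w 44.6 gf 63.4 f [ 0.  -0.4 -2.6] t 37.1
top [-0.0321  0.0211] [-0.0323  0.0227] [0.1588 0.2052]
wrist [-0.0327 -0.0204] [-0.0251  0.0246] [0.1382 0.1986]
```

```bash
python3 -m creep '[[[22,0.6,10],[-0.003,0.002,0]],[[20,0.6,9],[0,0,0]],[[12,0.6,5.5],[0,0,0]],[[6,0,2.7],[0,0,0]],[[0,0,0],[0,0,0]]]';  python3 go.py 612.2 -90.5 97 .725 -.544 -.4226 .6 .8 0 rt
```

```text
clock: 37.83
eef_pos: [0.615, -0.0895, 0.104]
tool_rot: [0.269, 0.797, -0.168, 0.514]
ft_force: [-2.5, -3.3, 0.5]
grip_width: 0.0444
grasp_force: 63.6
turn total [ 0.002   0.0089 -0.0087] -> 1 rows of [0.002, 0.0089, -0.0087]
shift total [ 7.  -2.4  1.5] -> 1 rows of [7.0, -2.4, 1.5]
now [615.  -89.5 104. ] tool z [ 0.729 -0.545 -0.415] y [0.602 0.799 0.009] j [ 0.23  0.47 -0.91 -0.76 -0.77  0.47] w 44.4 gf 63.6 f [-2.5 -3.3  0.5] t 37.8
```

```bash
python3 -m creep '[[[1,-2,-1],[0,0.008,-0.008]],[[3,0,0.5],[0,0,0]],[[0,0,0],[0,0,0]]]';  python3 go.py 612.2 -90.5 96 .725 -.544 -.4226 .6 .8 0 rt
```

```text
clock: 38.2
eef_pos: [0.6121, -0.0898, 0.1]
tool_rot: [0.267, 0.8, -0.169, 0.511]
ft_force: [0.2, -2.9, 2.5]
grip_width: 0.0448
grasp_force: 63.4
turn total [ 0.0024  0.0008 -0.0017] -> 1 rows of [0.0024, 0.0008, -0.0017]
shift total [ 3.4 -0.6  2.1] -> 1 rows of [3.4, -0.6, 2.1]
now [612.1 -89.8 100. ] tool z [ 0.727 -0.542 -0.422] y [0.599 0.801 0.002] j [ 0.23  0.47 -0.92 -0.76 -0.77  0.47] w 44.8 gf 63.4 f [ 0.2 -2.9  2.5] t 38.2
```

```bash
python3 -m creep '[[[0,-1.2,0.8],[0,0,0]],[[1.8,0,0.8],[0,0,0]],[[0,0,0],[0,0,0]]]';  python3 go.py 612.2 -90.5 96 .725 -.544 -.4226 .6 .8 0 rt;python3 -m creep '[[[1.8,0,0.8],[0,0,0]],[[0,0,0],[0,0,0]]]'
```

```text
clock: 38.58
eef_pos: [0.6122, -0.0908, 0.0975]
tool_rot: [0.267, 0.8, -0.168, 0.511]
ft_force: [2.3, -2.6, 5.9]
grip_width: 0.0447
grasp_force: 63.8
turn total [ 0.0033  0.0007 -0.0018] -> 1 rows of [0.0033, 0.0007, -0.0018]
shift total [1.4 0.2 0.5] -> 1 rows of [1.4, 0.2, 0.5]
now [612.2 -90.8  97.5] tool z [ 0.727 -0.542 -0.422] y [0.598 0.801 0.003] j [ 0.23  0.48 -0.92 -0.77 -0.76  0.46] w 44.7 gf 63.8 f [ 2.3 -2.6  5.9] t 38.6
clock: 38.83
eef_pos: [0.6123, -0.091, 0.0973]
tool_rot: [0.267, 0.799, -0.169, 0.512]
ft_force: [-3.2, 0.5, 13.2]
grip_width: 0.045
grasp_force: 64.6
```

Seated (13 N upward). I'll relieve slightly and release.

```bash
python3 -m creep '[[[-1.4,0,-0.6],[0,0,0]],[[0,0,0],[0,0,0]]]';python3 -m creep '[[[0,0,0],[0,0,0]],[[0,0,0],[0,0,0]],[[0,0,0],[0,0,0]],[[0,0,0],[0,0,0]],[[0,0,-20],[0,0,0]],[[0,0,-30],[0,0,0]],[[0,0,-30],[0,0,0]],[[0,0,0],[0,0,0]]]' 66; python3 v.py 2 v4;python3 -m creep '[[[-4,0,0],[0,0.162,0]],[[-4,0,0],[0,0.162,0]],[[-4,0,0],[0,0.162,0]],[[-4,0,-5],[0,0.162,0]],[[0,0,-10],[0,0.162,0]],[[0,0,-10],[0,0.162,0]],[[0,0,-10],[0,0.162,0]],[[0,0,-40],[0,0,0]],[[0,0,-40],[0,0,0]]]' 85;  python3 go.py 448 451 95 0 -.6428 -.766 -1 0 0 rt
```

```text
clock: 39.08
eef_pos: [0.6122, -0.0908, 0.0972]
tool_rot: [0.267, 0.8, -0.168, 0.511]
ft_force: [1.1, -2.9, 6.6]
grip_width: 0.0447
grasp_force: 63.5
clock: 40.08
eef_pos: [0.5527, -0.0462, 0.1303]
tool_rot: [0.265, 0.801, -0.168, 0.51]
ft_force: [-0.3, 0.0, -0.1]
grip_width: 0.0655
grasp_force: 0.0
top body fx [-0.0295  0.0245] fy [-0.024  0.028] z [0.0876 0.1375]
side body fx [-0.0258  0.0295] fy [-0.016   0.0346] z [0.0821 0.1386]
wrist rim 296 [597.5 -78.7]
wrist body fx [-0.0266 -0.0029] fy [-0.0022  0.0355] z [0.0812 0.1333]
clock: 41.35
eef_pos: [0.5477, -0.0404, 0.2471]
tool_rot: [0.314, 0.949, -0.014, 0.036]
ft_force: [0.3, 1.1, -0.7]
grip_width: 0.0849
grasp_force: 0.0
turn total [ 0.6833  0.4224 -2.1366] -> 13 rows of [0.0526, 0.0325, -0.1644]
shift total [-474.2   99.7 -199.3] -> 14 rows of [-33.9, 7.1, -14.2]
now [547.7 -40.4 247.1] tool z [ 0.06  -0.049 -0.997] y [ 0.597  0.803 -0.004] j [-0.05  0.27  0.15  1.38 -0.05  0.59] w 84.9 gf 0.0 f [ 0.3  1.1 -0.7] t 41.4
```

```bash
python3 -m creep '[[[0,0,0],[0.0526,0.0325,-0.1644]],[[0,0,0],[0.0526,0.0325,-0.1644]],[[0,0,0],[0.0526,0.0325,-0.1644]],[[0,0,0],[0.0526,0.0325,-0.1644]],[[0,0,0],[0.0526,0.0325,-0.1644]],[[0,0,0],[0.0526,0.0325,-0.1644]],[[0,0,0],[0.0526,0.0325,-0.1644]],[[0,0,0],[0.0526,0.0325,-0.1644]],[[0,0,0],[0.0526,0.0325,-0.1644]],[[0,0,0],[0.0526,0.0325,-0.1644]],[[0,0,0],[0.0526,0.0325,-0.1644]],[[0,0,0],[0.0526,0.0325,-0.1644]]]' 85; python3 -m creep '[[[0,0,0],[0.0526,0.0325,-0.1644]],[[-45,9.5,-18],[0,0,0]],[[-45,9.5,-18],[0,0,0]],[[-45,9.5,-18],[0,0,0]],[[-45,9.5,-18],[0,0,0]],[[-45,9.5,-18],[0,0,0]],[[-45,9.5,-18],[0,0,0]],[[-45,9.5,-18],[0,0,0]],[[-45,9.5,-18],[0,0,0]],[[-45,9.5,-18],[0,0,0]],[[-45,9.5,-18],[0,0,0]]]';  python3 go.py 448 437.5 97 0 -.6428 -.766 -1 0 0 rt
```

```text
clock: 42.85
eef_pos: [0.5476, -0.0393, 0.2468]
tool_rot: [-0.607, 0.724, -0.234, -0.228]
ft_force: [0.2, 0.6, -0.3]
grip_width: 0.085
grasp_force: 0.0
clock: 44.22
eef_pos: [0.4513, 0.422, 0.0941]
tool_rot: [0.665, -0.664, 0.243, 0.241]
ft_force: [0.7, 0.5, 0.3]
grip_width: 0.0854
grasp_force: 0.0
turn total [-0.0033 -0.0008 -0.0006] -> 1 rows of [-0.0033, -0.0008, -0.0006]
shift total [-10.    3.3 -12.2] -> 1 rows of [-10.0, 3.3, -12.2]
now [451.3 422.   94.1] tool z [ 0.003 -0.643 -0.766] y [-1.    -0.002 -0.003] j [ 0.95  1.12  1.02  2.07 -0.39 -0.5 ] w 85.4 gf 0.0 f [0.7 0.5 0.3] t 44.2
```

```bash
python3 wr.py w4 446 371; python3 go.py 448 363.5 9 0 -.6428 -.766 -1 0 0 rt
```

```text
white 4510 [array([447.5, 372. ]), array([44.7, 57. ]), np.float64(1.8)] 0.04697995401867404
0.66 [284. 215.] [0.4478 0.3743 0.023 ]
turn total [-0.0021 -0.0059  0.0069] -> 1 rows of [-0.0021, -0.0059, 0.0069]
shift total [-3.8  0.5 98.8] -> 3 rows of [-1.3, 0.2, 32.9]
now [448.5 424.2  87.1] tool z [ 0.002 -0.647 -0.762] y [-1.    -0.007  0.003] j [ 0.96  1.13  1.02  2.07 -0.38 -0.5 ] w 85.0 gf 0.0 f [-0.6 -0.4 -1.8] t 44.3
```

```bash
python3 -m creep '[[[-1,0,35],[-0.002,-0.006,-0.01]],[[-1,0,35],[0,0,0]],[[-1,0,20],[0,0,0]],[[0,0,6],[0,0,0]],[[0,0,0],[0,0,0]]]';python3 go.py 447.4 364.6 9 0 -.6428 -.766 -1 -.025 0 rt
```

```text
clock: 44.95
eef_pos: [0.4518, 0.3615, 0.0208]
tool_rot: [0.668, -0.662, 0.24, 0.241]
ft_force: [1.6, -0.5, -0.7]
grip_width: 0.0849
grasp_force: 0.0
turn total [-0.0018  0.0053 -0.0097] -> 1 rows of [-0.0018, 0.0053, -0.0097]
shift total [-10.    4.2   7. ] -> 1 rows of [-10.0, 4.2, 7.0]
now [451.8 361.5  20.8] tool z [ 0.002 -0.639 -0.769] y [-1.    -0.008  0.005] j [ 0.9   1.01  0.62  1.75 -0.41 -0.56] w 84.9 gf 0.0 f [ 1.6 -0.5 -0.7] t 45.0
```

```bash
python3 -m creep '[[[-9,4,0],[-0.002,0.005,-0.01]],[[-1,0,7],[0,0,0]],[[0,0,0],[0,0,0]],[[0,0,0],[0,0,0]]]'; python3 go.py 447.4 364.6 9 0 -.6428 -.766 -1 -.025 0 rt
```

```text
clock: 45.45
eef_pos: [0.447, 0.3653, 0.0092]
tool_rot: [0.671, -0.657, 0.24, 0.244]
ft_force: [-0.2, -0.5, 0.4]
grip_width: 0.0849
grasp_force: 0.0
turn total [-0.0009  0.0001  0.0015] -> 1 rows of [-0.0009, 0.0001, 0.0015]
shift total [ 0.4 -0.4  0.6] -> 1 rows of [0.4, -0.4, 0.6]
now [447.  365.3   9.2] tool z [ 0.001 -0.643 -0.766] y [-1.    -0.016  0.013] j [ 0.91  1.03  0.62  1.74 -0.41 -0.56] w 84.9 gf 0.0 f [-0.2 -0.5  0.4] t 45.5
```

```bash
python3 -m creep '[[[0,0,0],[0,0,0]],[[0,0,0],[0,0,0]],[[0,0,0],[0,0,0]],[[0,0,0],[0,0,0]],[[0,0,0],[0,0,0]],[[0,0,0],[0,0,0]]]' 30; python3 -m creep '[[[10,0,-15],[0,0,0]],[[22,0,-22],[0,0,0]],[[30,0,-25],[0,0,0]],[[30,0,-25],[0,0,0]],[[30,0,-25],[0,0,0]],[[0,0,0],[0,0,0]]]'; python3 go.py 600 -150 290 .69 -.332 -.6428 .4321 .9018 0 tr
```

```text
clock: 46.2
eef_pos: [0.4473, 0.3656, 0.0096]
tool_rot: [0.671, -0.658, 0.24, 0.243]
ft_force: [-0.9, 1.9, 3.8]
grip_width: 0.0449
grasp_force: 62.0
clock: 46.95
eef_pos: [0.4505, 0.3442, 0.177]
tool_rot: [0.671, -0.659, 0.239, 0.241]
ft_force: [0.5, 0.6, -3.0]
grip_width: 0.045
grasp_force: 61.6
shift total [ 454.9 -141.   229.2] -> 14 rows of [32.5, -10.1, 16.4]
turn total [ 0.2018 -0.9572  2.172 ] -> 14 rows of [0.0144, -0.0684, 0.1551]
now [450.5 344.2 177. ] tool z [ 0.003 -0.639 -0.769] y [-1.    -0.015  0.008] j [ 0.89  0.87  0.74  2.01 -0.42 -0.58] w 45.0 gf 61.6 f [ 0.5  0.6 -3. ] t 47.0
```

```bash
python3 -m creep '[[[38,-11.8,19],[0,0,0]],[[38,-11.8,19],[0,0,0]],[[38,-11.8,19],[0,0,0]],[[38,-11.8,19],[0,0,0]],[[38,-11.8,19],[0,0,0]],[[38,-11.8,19],[0,0,0]],[[38,-11.8,19],[0,0,0]],[[38,-11.8,19],[0,0,0]],[[38,-11.8,19],[0,0,0]],[[38,-11.8,19],[0,0,0]],[[38,-11.8,19],[0,0,0]],[[38,-11.8,19],[0,0,0]]]';python3 -m creep '[[[0,0,0],[0.0144,-0.0684,0.155]],[[0,0,0],[0.0144,-0.0684,0.155]],[[0,0,0],[0.0144,-0.0684,0.155]],[[0,0,0],[0.0144,-0.0684,0.155]],[[0,0,0],[0.0144,-0.0684,0.155]],[[0,0,0],[0.0144,-0.0684,0.155]],[[0,0,0],[0.0144,-0.0684,0.155]],[[0,0,0],[0.0144,-0.0684,0.155]],[[0,0,0],[0.0144,-0.0684,0.155]],[[0,0,0],[0.0144,-0.0684,0.155]],[[0,0,0],[0.0144,-0.0684,0.155]],[[0,0,0],[0.0144,-0.0684,0.155]]]';  python3 go.py 602.5 -186.5 165 .69 -.332 -.6428 .4321 .9018 0 rt
```

```text
clock: 48.45
eef_pos: [0.5999, -0.1509, 0.2878]
tool_rot: [0.672, -0.657, 0.238, 0.245]
ft_force: [0.5, -0.4, -2.4]
grip_width: 0.0451
grasp_force: 61.7
clock: 49.95
eef_pos: [0.5986, -0.1497, 0.2866]
tool_rot: [0.062, 0.932, -0.131, 0.331]
ft_force: [1.3, -0.4, -2.6]
grip_width: 0.0446
grasp_force: 61.8
turn total [ 0.0257 -0.1429  0.3126] -> 2 rows of [0.0128, -0.0715, 0.1563]
shift total [ 80.6 -31.4  93.1] -> 4 rows of [20.1, -7.8, 23.3]
now [ 598.6 -149.7  286.6] tool z [ 0.601 -0.286 -0.747] y [ 0.203  0.958 -0.204] j [-0.14 -0.06 -0.41  0.52 -0.2  -0.08] w 44.6 gf 61.8 f [ 1.3 -0.4 -2.6] t 50.0
```

```bash
python3 -m creep '[[[0,0,0],[0.0128,-0.0715,0.156]],[[0,0,0],[0.0128,-0.0715,0.156]],[[20,-7.8,23],[0,0,0]],[[20,-7.8,23],[0,0,0]],[[20,-7.8,23],[0,0,0]],[[20,-7.8,23],[0,0,0]],[[0,0,0],[0,0,0]],[[0,0,0],[0,0,0]]]';  python3 go.py 601.5 -186.6 100 .69 -.332 -.6428 .4321 .9018 0 rt
```

```text
clock: 50.95
eef_pos: [0.6044, -0.1865, 0.1694]
tool_rot: [0.198, 0.884, -0.095, 0.413]
ft_force: [0.3, 0.3, -2.4]
grip_width: 0.0447
grasp_force: 62.1
turn total [0.0016 0.0025 0.0049] -> 1 rows of [0.0016, 0.0025, 0.0049]
shift total [54.8 -1.3 42.6] -> 2 rows of [27.4, -0.6, 21.3]
now [ 604.4 -186.5  169.4] tool z [ 0.692 -0.331 -0.641] y [ 0.429  0.903 -0.004] j [-0.2   0.09 -0.76 -0.13 -0.19  0.15] w 44.7 gf 62.1 f [ 0.3  0.3 -2.4] t 51.0
```

```bash
python3 -m creep '[[[18,0,14],[0.002,0.002,0.005]],[[18,-0.5,14],[0,0,0]],[[12,-0.5,9],[0,0,0]],[[6,0,5],[0,0,0]],[[0,0,0],[0,0,0]]]';  python3 go.py 601.5 -186.6 90.2 .69 -.332 -.6428 .4321 .9018 0 rt
```

```text
clock: 51.58
eef_pos: [0.6025, -0.1865, 0.102]
tool_rot: [0.201, 0.883, -0.094, 0.413]
ft_force: [0.2, 0.3, -3.1]
grip_width: 0.0451
grasp_force: 62.2
turn total [ 0.0001  0.0026 -0.0002] -> 1 rows of [0.0001, 0.0026, -0.0002]
shift total [ 9.6 -0.5  6.9] -> 1 rows of [9.6, -0.5, 6.9]
now [ 602.5 -186.5  102. ] tool z [ 0.692 -0.333 -0.641] y [ 0.433  0.901 -0.001] j [-0.2   0.24 -0.84 -0.37 -0.19  0.16] w 45.1 gf 62.2 f [ 0.2  0.3 -3.1] t 51.6
```

```bash
python3 -m creep '[[[4,-0.3,2.6],[0,0.002,0]],[[2,0,1.5],[0,0,0]],[[0,0,0],[0,0,0]]]'; python3 -m creep '[[[2,0,1.5],[0,0,0]],[[0,0,0],[0,0,0]]]'; python3 -m creep '[[[1,0,1],[0,0,0]],[[0,0,0],[0,0,0]]]'
```

```text
clock: 51.95
eef_pos: [0.6019, -0.1864, 0.0948]
tool_rot: [0.201, 0.884, -0.094, 0.412]
ft_force: [0.6, -0.2, -2.1]
grip_width: 0.045
grasp_force: 62.2
clock: 52.2
eef_pos: [0.6023, -0.186, 0.0928]
tool_rot: [0.201, 0.883, -0.093, 0.413]
ft_force: [-0.5, 3.5, 2.9]
grip_width: 0.0449
grasp_force: 62.7
clock: 52.45
eef_pos: [0.6026, -0.1862, 0.0927]
tool_rot: [0.201, 0.883, -0.094, 0.414]
ft_force: [-5.6, 5.8, 11.6]
grip_width: 0.0451
grasp_force: 64.0
```

```bash
python3 -m creep '[[[0.3,0.8,-0.8],[0,0,0]],[[0,0,0],[0,0,0]]]'; python3 -m creep '[[[0,0,0],[0,0,0]],[[0,0,0],[0,0,0]],[[0,0,0],[0,0,0]],[[0,0,0],[0,0,0]],[[0,0,-20],[0,0,0]],[[0,0,-30],[0,0,0]],[[0,0,-30],[0,0,0]],[[0,0,0],[0,0,0]]]' 66; python3 v.py 3 v5; python3 go.py 450 -100 260 0 0 -1 .95 -.3 0 tr;python3 - <<'E'
from h import *
t=shot('top');cv2.imwrite('pics/mal.png',cv2.resize(t['image'][180:330,290:490],(800,600)))
E
```

```text
clock: 52.7
eef_pos: [0.6024, -0.1859, 0.0926]
tool_rot: [0.201, 0.883, -0.094, 0.414]
ft_force: [-1.3, 3.1, 7.8]
grip_width: 0.0446
grasp_force: 62.9
clock: 53.7
eef_pos: [0.5453, -0.1587, 0.1433]
tool_rot: [0.201, 0.883, -0.094, 0.413]
ft_force: [1.2, -0.6, -0.3]
grip_width: 0.0661
grasp_force: 0.0
top body fx [-0.0275  0.0245] fy [-0.0225  0.0281] z [0.0859 0.1388]
side body fx [-0.025   0.0279] fy [-0.0161  0.035 ] z [0.0833 0.1374]
wrist rim 486 [ 588.2 -178.8]
wrist body fx [-0.0249  0.0148] fy [-0.0114  0.0337] z [0.0816 0.1342]
shift total [ -18.3   11.6 -161.9] -> 5 rows of [-3.7, 2.3, -32.4]
turn total [0.6197 0.7161 1.3305] -> 10 rows of [0.062, 0.0716, 0.1331]
now [ 546.1 -159.2  141.9] tool z [ 0.69  -0.332 -0.643] y [ 0.433  0.901 -0.001] j [-0.16  0.03 -0.92 -0.24 -0.22  0.19] w 66.0 gf 0.0 f [ 0.1 -0.1  1.1] t 53.9
```

View pics/v5.png

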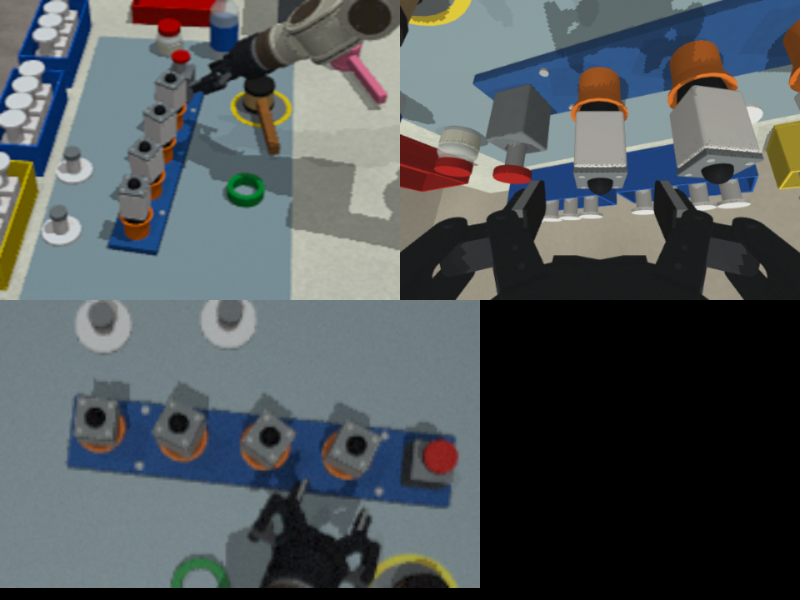

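View pics/mal.png

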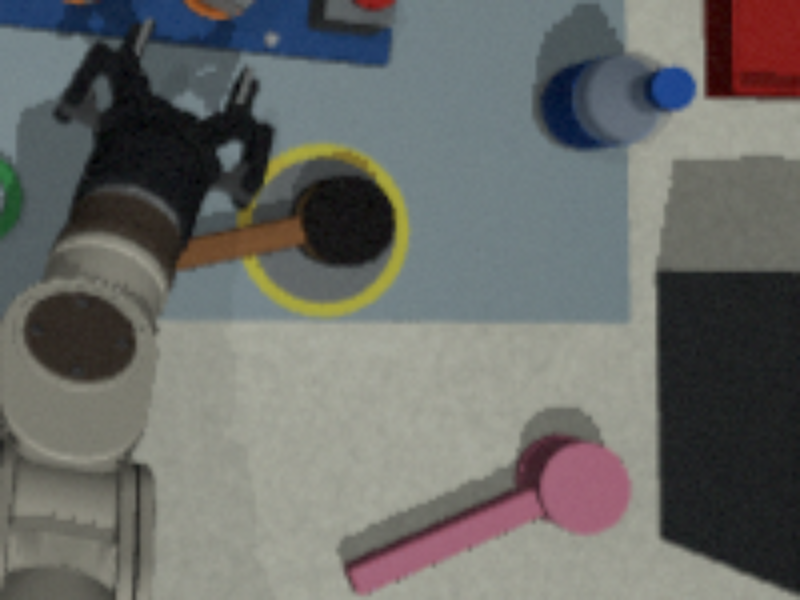

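All four heads stand, seen in the side view at (133,200), (145,160), (158,122) and (170,90).

In the crop there are two mallet-shaped things:
- **Black head with wooden handle:** at crop (345,222), inside the yellow ring. This is the mallet.
- **Pink one:** at crop (585,488). It is excluded.

```bash
python3 -m creep '[[[-4,0,0],[0,0.145,0]],[[-4,0,0],[0,0.145,0]],[[-4,0,-5],[0,0.145,0]],[[0,0,-10],[0,0.145,0]],[[0,0,-10],[0,0.145,0]],[[0,0,-10],[0,0.145,0]],[[0,0,-40],[0,0,0]],[[0,0,-40],[0,0,0]]]' 85; python3 go.py 380 -230 260 0 0 -1 .98 .2 0 tr
```

```text
clock: 54.9
eef_pos: [0.5423, -0.1572, 0.2583]
tool_rot: [0.222, 0.975, -0.003, 0.01]
ft_force: [1.0, -0.2, 0.0]
grip_width: 0.085
grasp_force: 0.0
shift total [ 114.6 -135.9   -3.8] -> 5 rows of [22.9, -27.2, -0.8]
turn total [0.0075 0.0205 0.9209] -> 6 rows of [0.0012, 0.0034, 0.1535]
now [ 542.3 -157.2  258.3] tool z [ 0.018 -0.011 -1.   ] y [ 0.434  0.901 -0.002] j [-0.28  0.34  0.27  1.48 -0.01  0.17] w 85.0 gf 0.0 f [ 1.  -0.2  0. ] t 54.9
```

```bash
python3 -m creep '[[[29,-34,0],[0,0,0]],[[29,-34,0],[0,0,0]],[[29,-34,0],[0,0,0]],[[29,-34,0],[0,0,0]],[[0,0,0],[0.001,0.0034,0.1535]],[[0,0,0],[0.001,0.0034,0.1535]],[[0,0,0],[0.001,0.0034,0.1535]],[[0,0,0],[0.001,0.0034,0.1535]],[[0,0,0],[0.001,0.0034,0.1535]],[[0,0,0],[0.001,0.0034,0.1535]],[[0,0,0],[0,0,0]],[[0,0,0],[0,0,0]]]'; cat > mm.py <<'E'
import sys;from h import *
def fitc(q):
    A=np.c_[2*q,np.ones(len(q))];s=np.linalg.lstsq(A,(q**2).sum(1),rcond=None)[0];return s[:2],np.sqrt(s[2]+s[0]**2+s[1]**2)
for n in ['wrist','top','side']:
    c=shot(n);P=cloud(c);im=c['image'].astype(int)
    cv2.imwrite(f'pics/{sys.argv[1]}_{n}.png',c['image'])
    x0=np.hypot(P[...,0]-.41,P[...,1]+.275)
    m=(x0<.09)&(P[...,2]>.054)&(P[...,2]<.068)&(im.max(-1)<100);q=P[m][:,:2]*1000
    if len(q)>30: print(n,'head',len(q),[np.round(t,1) for t in cv2.minEnclosingCircle(q.astype(np.float32))],np.median(P[m][:,2]).round(4)); h=np.array(cv2.minEnclosingCircle(q.astype(np.float32))[0])
    m=(x0<.22)&(P[...,2]>.034)&(P[...,2]<.05)&(im[...,2]>im[...,0]+30)&(im[...,2]>70);q=P[m][:,:2]*1000
    if len(q)>30:
        r=cv2.minAreaRect(q.astype(np.float32));print(n,'handle',len(q),[np.round(t,1) for t in r],np.median(P[m][:,2]).round(4));v=np.linalg.eigh(np.cov(q.T))[1][:,1];print('  dir',v.round(3))
    hs=cv2.cvtColor(c['image'],cv2.COLOR_BGR2HSV).astype(int)
    m=(x0<.1)&(P[...,2]<.008)&(hs[...,0]>20)&(hs[...,0]<35)&(hs[...,1]>110);q=P[m][:,:2]*1000
    if len(q)>30:
        ce,r=fitc(q);print(n,'spot',len(q),ce.round(1),r.round(1))
E
python3 mm.py m1;python3 go.py 380 -230 260 0 0 -1 .98 .2 0 tr
```

```text
clock: 56.4
eef_pos: [0.3782, -0.2291, 0.2573]
tool_rot: [0.632, 0.775, 0.002, 0.002]
ft_force: [0.1, 0.0, 0.7]
grip_width: 0.0852
grasp_force: 0.0
wrist head 2607 [array([ 414.9, -273.9]), np.float64(32.9)] 0.0609
wrist handle 2704 [array([ 480.1, -163.9]), array([203.3, 154.3]), np.float64(8.4)] 0.0437
  dir [-0.74   0.673]
wrist spot 1720 [ 408.7 -267.2] 60.1
top head 183 [array([ 410.5, -272.5]), np.float64(31.7)] 0.0602
top handle 304 [array([ 388.4, -177.3]), array([ 21.2, 142.9]), np.float64(12.5)] 0.0433
  dir [-0.201  0.98 ]
top spot 209 [ 404.9 -271.7] 59.9
side head 186 [array([ 415.7, -275. ]), np.float64(36.3)] 0.0607
side handle 241 [array([ 358.5, -225.6]), array([420.1, 179.8]), np.float64(38.8)] 0.0436
  dir [0.412 0.911]
side spot 145 [ 408.7 -268.1] 60.1
shift total [-1.4  1.7 -2.3] -> 1 rows of [-1.4, 1.7, -2.3]
turn total [0.0058 0.0017 0.0016] -> 1 rows of [0.0058, 0.0017, 0.0016]
now [ 378.1 -229.   257.7] tool z [ 0.006 -0.001 -1.   ] y [0.979 0.202 0.006] j [-0.55  0.1  -0.03  1.43  0.    0.82] w 85.2 gf 0.0 f [-0.3 -0.4  0.5] t 56.5
```

View pics/m1_wrist.png

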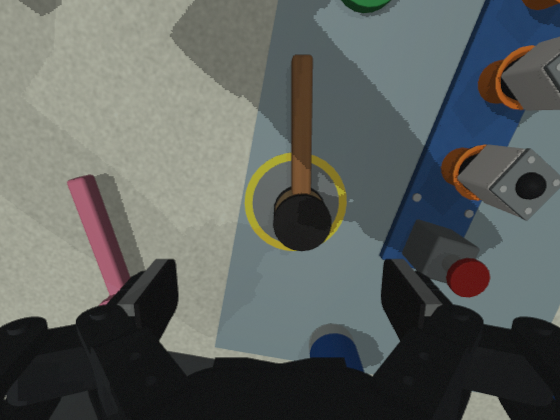

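The wrist view shows the mallet head at (302,220) with the handle up-image to (302,60). The yellow ring is centred near (297,200), and the pink mallet is at left, (95,240). The fingers are already square to the handle.

```bash
python3 go.py 404 -222.9 50 0 0 -1 .98 .201 0 tr
```

```text
shift total [  1.1  25.4 207.9] -> 6 rows of [0.2, 4.2, 34.6]
turn total [0.0058 0.0017 0.0006] -> 1 rows of [0.0058, 0.0017, 0.0006]
now [ 378.1 -229.   257.7] tool z [ 0.006 -0.001 -1.   ] y [0.979 0.202 0.006] j [-0.55  0.1  -0.03  1.43  0.    0.82] w 85.2 gf 0.0 f [-0.3 -0.4  0.5] t 56.5
```

```bash
python3 -m creep '[[[0,8,0],[0.006,0.002,0]],[[0,17,20],[0,0,0]],[[1,0,45],[0,0,0]],[[0,0,45],[0,0,0]],[[0,0,45],[0,0,0]],[[0,0,35],[0,0,0]],[[0,0,18],[0,0,0]],[[0,0,0],[0,0,0]]]' ; python3 go.py 404 -222.9 12 0 0 -1 .98 .201 0 tr
```

```text
clock: 57.55
eef_pos: [0.4015, -0.222, 0.0486]
tool_rot: [0.632, 0.775, -0.0, -0.002]
ft_force: [0.2, 0.4, -0.2]
grip_width: 0.0848
grasp_force: 0.0
shift total [-1.5  2.4 36.6] -> 1 rows of [-1.5, 2.4, 36.6]
turn total [-0.0026 -0.0025  0.0003] -> 1 rows of [-0.0026, -0.0025, 0.0003]
now [ 401.5 -222.    48.6] tool z [-0.003  0.002 -1.   ] y [ 0.98   0.201 -0.003] j [-0.51  0.3  -0.36  0.91  0.    0.86] w 84.8 gf 0.0 f [ 0.2  0.4 -0.2] t 57.5
```

```bash
python3 -m creep '[[[-1,2,15],[-0.002,-0.002,0]],[[0,0,15],[0,0,0]],[[0,0,6],[0,0,0]],[[0,0,0],[0,0,0]]]';python3 -m creep '[[[0,0,0],[0,0,0]],[[0,0,0],[0,0,0]],[[0,0,0],[0,0,0]],[[0,0,0],[0,0,0]],[[0,0,0],[0,0,0]],[[0,0,0],[0,0,0]],[[0,0,0],[0,0,0]]]' 5 ; python3 go.py 404 -222.9 12 0 0 -1 .98 .201 0 tr
```

```text
clock: 58.05
eef_pos: [0.405, -0.2236, 0.0145]
tool_rot: [0.632, 0.775, 0.0, 0.002]
ft_force: [0.4, -0.2, 0.6]
grip_width: 0.0853
grasp_force: 0.0
clock: 58.92
eef_pos: [0.4045, -0.2233, 0.0144]
tool_rot: [0.632, 0.775, 0.0, 0.001]
ft_force: [-1.5, 0.7, 5.9]
grip_width: 0.0199
grasp_force: 58.7
shift total [ 0.5 -0.4  2.4] -> 1 rows of [0.5, -0.4, 2.4]
turn total [ 0.0023  0.0018 -0.0003] -> 1 rows of [0.0023, 0.0018, -0.0003]
now [ 404.5 -223.3   14.4] tool z [ 0.003 -0.001 -1.   ] y [0.98  0.201 0.002] j [-0.5   0.35 -0.4   0.82  0.    0.86] w 19.9 gf 58.7 f [-1.5  0.7  5.9] t 58.9
```

```bash
python3 -m creep '[[[0,0,-15],[0,0,0]],[[0,0,-35],[0,0,0]],[[0,0,-45],[0,0,0]],[[0,0,-45],[0,0,0]],[[0,0,-45],[0,0,0]],[[0,0,0],[0,0,-0.164]],[[0,0,0],[0,0,-0.164]],[[0,0,0],[0,0,-0.164]],[[0,0,0],[0,0,-0.164]],[[0,0,0],[0,0,-0.164]],[[0,0,0],[0,0,-0.164]],[[0,0,0],[0,0,-0.164]]]' ; python3 go.py 528.1 -276.7 185 0 0 -1 .059 .998 0 rt
```

```text
clock: 60.42
eef_pos: [0.4032, -0.2229, 0.1977]
tool_rot: [0.108, 0.994, -0.0, -0.0]
ft_force: [0.3, -0.3, -4.3]
grip_width: 0.0195
grasp_force: 59.2
turn total [-0.0003 -0.0002 -0.1565] -> 1 rows of [-0.0003, -0.0002, -0.1565]
shift total [-127.9  -46.4   12.7] -> 4 rows of [-32.0, -11.6, 3.2]
now [ 403.2 -222.9  197.7] tool z [-0. -0. -1.] y [ 0.214  0.977 -0.   ] j [-0.5   0.17 -0.11  1.29 -0.   -0.29] w 19.5 gf 59.2 f [ 0.3 -0.3 -4.3] t 60.4
```

```bash
python3 -m creep '[[[0,0,0],[0,0,-0.156]],[[-32,-11.6,3],[0,0,0]],[[-32,-11.6,3],[0,0,0]],[[-32,-11.6,3],[0,0,0]],[[-32,-11.6,3],[0,0,0]],[[0,0,0],[0,0,0]],[[0,0,0],[0,0,0]]]' ; python3 go.py 528.1 -276.7 150 0 0 -1 .059 .998 0 rt; cat > hd.py <<'E'
import sys;from h import *
s=shot('side');t=shot('top');w=shot('wrist')
for n,c in [('top',t),('side',s),('wrist',w)]:
    P=cloud(c);im=c['image'].astype(int)
    m=(np.hypot(P[...,0]-.577,P[...,1]+.281)<.06)&(P[...,2]>.11)&(im.max(-1)<90);q=P[m]
    if len(q)>20:
        zt=np.percentile(q[:,2],90);k=q[q[:,2]>zt-.012];A=np.c_[k[:,:2]-k[:,:2].mean(0),np.ones(len(k))];pl=np.linalg.lstsq(A,k[:,2],rcond=None)[0]
        print(n,'malhead',len(k),[np.round(v,1) for v in cv2.minEnclosingCircle((k[:,:2]*1000).astype(np.float32))],'z',zt.round(4),'slope',pl[:2].round(3))
    m=(np.hypot(P[...,0]-.577,P[...,1]+.281)<.05)&(im[...,2]>110)&(im[...,1]<60)&(im[...,0]<60)&(P[...,2]>.06);q=P[m]
    if len(q)>8: print(n,'cap',len(q),np.percentile(q[:,2],[5,50,95]).round(4),q[:,:2].mean(0).round(4))
k=np.zeros((300,800,3),np.uint8);k[:,:400]=cv2.resize(s['image'][100:220,200:360],(400,300));k[:,400:]=cv2.resize(t['image'][110:260,280:480],(400,300))
cv2.imwrite(f'pics/{sys.argv[1]}.png',k)
E
python3 hd.py k1
```

```text
clock: 61.3
eef_pos: [0.5276, -0.2773, 0.1858]
tool_rot: [0.032, 0.999, 0.0, -0.001]
ft_force: [-0.9, -0.4, -3.7]
grip_width: 0.0197
grasp_force: 59.2
turn total [ 0.     -0.001  -0.0058] -> 1 rows of [0.0, -0.001, -0.0058]
shift total [-0.4  0.6 35.8] -> 1 rows of [-0.4, 0.6, 35.8]
now [ 527.6 -277.3  185.8] tool z [-0.001  0.    -1.   ] y [0.065 0.998 0.   ] j [-0.48  0.44  0.24  1.37 -0.   -0.42] w 19.7 gf 59.2 f [-0.9 -0.4 -3.7] t 61.3
top malhead 182 [array([ 541.7, -282. ]), np.float64(47.7)] z 0.6438 slope [-0.334  0.08 ]
side malhead 203 [array([ 563.4, -247.2]), np.float64(26.0)] z 0.6201 slope [-0.419 -0.38 ]
wrist malhead 3080 [array([ 535.6, -277.6]), np.float64(43.0)] z 0.2855 slope [-0.709  0.037]
```

View pics/k1.png

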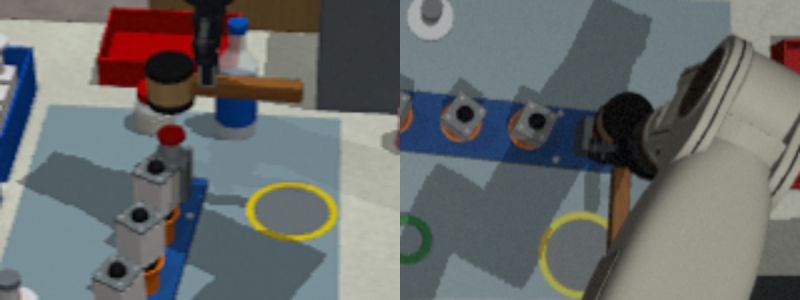

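The side half shows the mallet held level, its head at (170,80) directly over the red cap at (172,135). In the top half the head covers the pin.

```bash
python3 -m creep '[[[0,0.5,20],[0,0,-0.006]],[[0,0,20],[0,0,0]],[[0,0,0],[0,0,0]]]'; python3 -m creep '[[[0,0,12],[0,0,0]],[[0,0,12],[0,0,0]],[[0,0,12],[0,0,0]]]'; python3 -m creep '[[[0,0,3],[0,0,0]],[[0,0,0],[0,0,0]]]'
```

```text
clock: 61.82
eef_pos: [0.5271, -0.2765, 0.1461]
tool_rot: [0.029, 1.0, 0.0, -0.001]
ft_force: [-1.0, 0.0, -3.0]
grip_width: 0.0195
grasp_force: 59.2
clock: 62.2
eef_pos: [0.5297, -0.278, 0.112]
tool_rot: [0.03, 1.0, -0.001, 0.002]
ft_force: [-1.0, -0.2, 2.2]
grip_width: 0.0194
grasp_force: 60.0
clock: 62.45
eef_pos: [0.5295, -0.2776, 0.1083]
tool_rot: [0.029, 1.0, -0.001, 0.002]
ft_force: [1.1, -0.9, -0.9]
grip_width: 0.0194
grasp_force: 59.5
```

```bash
python3 -m creep '[[[0,0,2],[0,0,0]],[[0,0,2],[0,0,0]],[[0,0,0],[0,0,0]]]'; python3 -m creep '[[[0,0,2],[0,0,0]],[[0,0,0],[0,0,0]]]'
```

```text
clock: 62.82
eef_pos: [0.5289, -0.2776, 0.1058]
tool_rot: [0.03, 1.0, -0.001, 0.001]
ft_force: [-2.5, 0.5, 8.0]
grip_width: 0.0195
grasp_force: 60.5
clock: 63.08
eef_pos: [0.5283, -0.2777, 0.1052]
tool_rot: [0.03, 1.0, -0.001, 0.001]
ft_force: [-6.7, 0.8, 14.2]
grip_width: 0.0198
grasp_force: 61.3
```

```bash
python3 -m creep '[[[0,0,-15],[0,0,0]],[[0,0,-40],[0,0,0]],[[0,0,-35],[0,0,0]],[[10,5,0],[0,0,0]],[[30,12,0],[0,0,0]],[[35,13,0],[0,0,0]],[[35,13,0],[0,0,0]],[[15,5,0],[0,0,0]],[[0,0,0],[0,0,0]],[[0,0,0],[0,0,0]]]'; sed -i 's/P\[...,2\]>.06)/P[...,2]>.05)\&(P[...,2]<.13)/' hd.py; python3 hd.py k2; python3 mm.py m2 2>&1 | grep spot; python3 go.py 398.3 -216.6 100 0 0 -1 .98 .201 0 tr
```

```text
clock: 64.32
eef_pos: [0.4068, -0.2219, 0.1911]
tool_rot: [0.029, 1.0, -0.0, 0.001]
ft_force: [0.1, -0.9, -2.9]
grip_width: 0.0197
grasp_force: 59.3
side cap 16 [0.0897 0.0939 0.0975] [ 0.5796 -0.2748]
wrist spot 1963 [ 408.4 -267.4] 59.7
top spot 128 [ 404.5 -269.9] 58.9
side spot 191 [ 408.6 -268.4] 59.8
shift total [ 9.5  5.1 91.7] -> 3 rows of [3.2, 1.7, 30.6]
turn total [4.0000e-04 2.6000e-03 1.3097e+00] -> 8 rows of [0.0001, 0.0003, 0.1637]
now [ 407.2 -222.2  191.7] tool z [ 0.002 -0.001 -1.   ] y [ 0.059  0.998 -0.001] j [-0.5   0.18 -0.12  1.27 -0.   -0.44] w 19.5 gf 59.3 f [ 0.5  0.4 -3.8] t 64.6
```

```bash
python3 -m creep '[[[0,0,0],[0,0,0.1637]],[[0,0,0],[0,0,0.1637]],[[0,0,0],[0,0,0.1637]],[[0,0,0],[0,0,0.1637]],[[0,0,0],[0,0,0.1637]],[[0,0,0],[0,0,0.1637]],[[0,0,0],[0,0,0.1637]],[[0,0,0],[0,0,0.1637]],[[0,0,0],[0,0,0]],[[0,0,0],[0,0,0]]]'; python3 go.py 398.1 -217 60 0 0 -1 .98 .201 0 tr; python3 - <<'E'
from h import *
t=shot('top')
P=cloud(t);im=t['image'].astype(int)
m=(np.hypot(P[...,0]-.5755,P[...,1]+.2825)<.04)&(im[...,2]>im[...,0]+60)&(im[...,2]>im[...,1]+60)&(P[...,2]>.07)&(P[...,2]<.15);q=P[m]
print('cap',len(q),np.percentile(q[:,2],[10,50,90]).round(4) if len(q) else '')
for n in ['top','wrist']:
    c=t if n=='top' else shot('wrist');P=cloud(c);im=c['image'].astype(int);e=bot.get_obs()['eef_pos']
    o=e[:2]+np.array([.0104,-.0506])
    m=(np.hypot(P[...,0]-o[0],P[...,1]-o[1])<.04)&(P[...,2]>.2)&(P[...,2]<.26)&(im.max(-1)<90);k=P[m]
    if len(k)>20:
        A=np.c_[k[:,:2]-k[:,:2].mean(0),np.ones(len(k))];pl=np.linalg.lstsq(A,k[:,2],rcond=None)[0]
        print(n,len(k),np.round(cv2.minEnclosingCircle((k[:,:2]*1000).astype(np.float32))[0],1),(o*1000).round(1),pl.round(3),e[2].round(4))
E
```

```text
clock: 65.88
eef_pos: [0.407, -0.222, 0.192]
tool_rot: [0.631, 0.776, 0.0, 0.001]
ft_force: [-0.4, -0.6, -2.9]
grip_width: 0.0192
grasp_force: 59.3
shift total [  7.   -8.  131.9] -> 4 rows of [1.7, -2.0, 33.0]
turn total [0.0022 0.0018 0.0023] -> 1 rows of [0.0022, 0.0018, 0.0023]
now [ 407. -222.  192.] tool z [ 0.002 -0.001 -1.   ] y [0.979 0.203 0.002] j [-0.5   0.17 -0.12  1.27  0.    0.87] w 19.2 gf 59.3 f [-0.4 -0.6 -2.9] t 65.9
cap 130 [0.0894 0.0929 0.0956]
wrist 2962 [ 412.5 -246.5] [ 417.4 -272.7] [ 0.109 -0.882  0.233] 0.192
```

```bash
python3 -m creep '[[[2,-2,33],[0.002,0.002,0.002]],[[2,-2,35],[0,0,0]],[[2,-2,40],[0,0,0]],[[1,-2,35],[0,0,0]],[[0,0,20],[0,0,0]],[[0,0,0],[0,0,0]]]'; python3 go.py 398.1 -217 15.5 0 0 -1 .98 .201 0 tr
```

```text
clock: 66.72
eef_pos: [0.3963, -0.216, 0.0276]
tool_rot: [0.633, 0.775, -0.0, -0.002]
ft_force: [-0.1, 0.1, -2.4]
grip_width: 0.0196
grasp_force: 59.3
shift total [-1.4  1.6 12.1] -> 1 rows of [-1.4, 1.6, 12.1]
turn total [-0.003  -0.0027 -0.0012] -> 1 rows of [-0.003, -0.0027, -0.0012]
now [ 396.3 -216.    27.6] tool z [-0.003  0.002 -1.   ] y [ 0.98   0.2   -0.003] j [-0.5   0.32 -0.41  0.85  0.    0.87] w 19.6 gf 59.3 f [-0.1  0.1 -2.4] t 66.7
```

```bash
python3 -m creep '[[[-1.4,1.6,6],[-0.002,-0.002,0]],[[0,0,4],[0,0,0]],[[0,0,0],[0,0,0]]]';python3 -m creep '[[[0,0,1.5],[0,0,0]],[[0,0,0],[0,0,0]]]'
```

```text
clock: 67.1
eef_pos: [0.3998, -0.218, 0.0193]
tool_rot: [0.633, 0.774, 0.0, 0.002]
ft_force: [1.5, -0.2, -2.9]
grip_width: 0.0197
grasp_force: 59.3
clock: 67.35
eef_pos: [0.3996, -0.2179, 0.0176]
tool_rot: [0.633, 0.774, 0.0, 0.002]
ft_force: [-0.3, 0.7, -3.4]
grip_width: 0.0193
grasp_force: 59.3
```

```bash
python3 -m creep '[[[0,-1,1.5],[0,0,0]],[[0,0,0],[0,0,0]]]';python3 -m creep '[[[0,0,1.2],[0,0,0]],[[0,0,0],[0,0,0]]]'
```

```text
clock: 67.6
eef_pos: [0.3984, -0.218, 0.0159]
tool_rot: [0.633, 0.774, 0.0, 0.001]
ft_force: [-0.6, 0.1, -3.8]
grip_width: 0.0194
grasp_force: 59.3
clock: 67.85
eef_pos: [0.3986, -0.2181, 0.0148]
tool_rot: [0.633, 0.774, 0.0, 0.001]
ft_force: [-0.6, 0.9, -1.7]
grip_width: 0.0195
grasp_force: 59.5
```

Contact is starting. I'll release and rise straight up, then check.

```bash
python3 -m creep '[[[0,0,0.4],[0,0,0]],[[0,0,0],[0,0,0]],[[0,0,0],[0,0,0]],[[0,0,0],[0,0,0]],[[0,0,0],[0,0,0]],[[0,0,-20],[0,0,0]],[[0,0,-40],[0,0,0]],[[0,0,-45],[0,0,0]],[[0,0,-45],[0,0,0]],[[0,0,-45],[0,0,0]],[[0,0,0],[0,0,0]],[[0,0,0],[0,0,0]]]' 85; python3 mm.py m3; python3 - <<'E'
from h import *
t=shot('top');s=shot('side');P=cloud(t);im=t['image'].astype(int)
m=(im[...,2]>im[...,0]+60)&(im[...,2]>im[...,1]+60)&(np.hypot(P[...,0]-.5755,P[...,1]+.2825)<.012);q=P[m];print('cap',len(q),q[:,2].mean().round(4),q[:,2].std().round(4))
k=np.zeros((600,800,3),np.uint8);k[:300,:400]=cv2.resize(s['image'],(400,300));k[:300,400:]=cv2.resize(t['image'],(400,300));k[300:,:400]=cv2.resize(s['image'][100:250,180:380],(400,300));k[300:,400:]=cv2.resize(t['image'][130:280,230:430],(400,300))
cv2.imwrite('pics/end.png',k)
E
```

```text
clock: 69.35
eef_pos: [0.3978, -0.2176, 0.2089]
tool_rot: [0.633, 0.774, 0.0, 0.001]
ft_force: [-0.6, 0.0, -0.2]
grip_width: 0.0851
grasp_force: 0.0
wrist head 3349 [array([ 409.4, -268.1]), np.float64(32.9)] 0.0609
wrist handle 3632 [array([ 479.4, -160.7]), array([210.8, 155.7]), np.float64(6.9)] 0.0437
  dir [-0.864  0.504]
wrist spot 2274 [ 408.6 -267.4] 60.2
top head 33 [array([ 407.5, -245.1]), np.float64(17.4)] 0.0598
top handle 305 [array([ 453.1, -143.3]), array([194.6, 141. ]), np.float64(22.8)] 0.0431
  dir [-0.198  0.98 ]
top spot 179 [ 404.9 -271.6] 59.9
side head 193 [array([ 413.4, -266.9]), np.float64(38.0)] 0.0609
side handle 227 [array([ 357.2, -223.8]), array([420.7, 184.7]), np.float64(39.0)] 0.0436
  dir [0.389 0.921]
side spot 150 [ 408.5 -268.3] 59.7
cap 54 0.0924 0.0023
```

View pics/end.png

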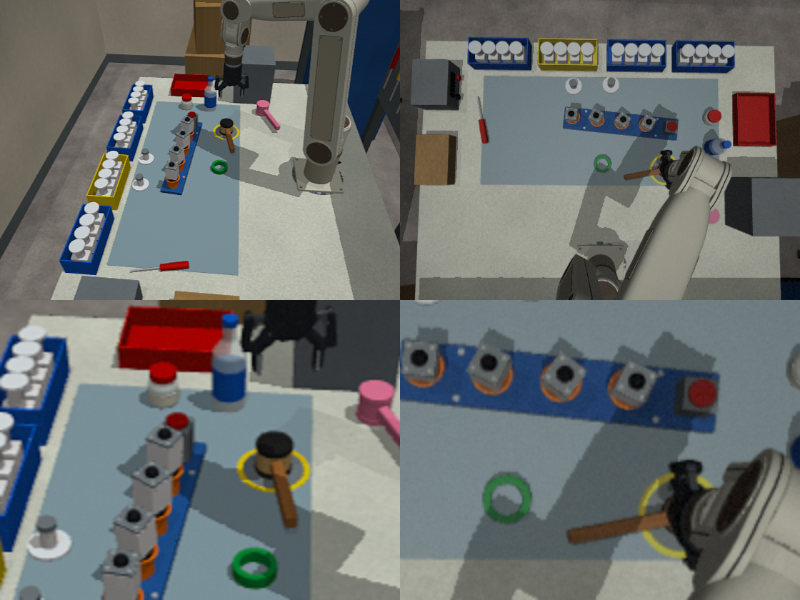

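The final picture shows all four heads upright in their cradles, the red cap down on its block at (178,422), and the mallet upright inside the yellow ring at (273,455). Its head is within about 1 mm of the spot's centre. The cap top measures 92.4 mm, against 92 mm fully home.

```bash
python3 -c "
from workcell import workorder
print(workorder.job_done())"
```

```text
the job is handed in; nothing more can be done
None
```

I handed the job in with all four heads upright in their cradles, the lock pin knocked home with the mallet, and the mallet back on its spot; but joint 3 hit its end stop once, giving a wrist-force reading of about 131 N for a moment, over the 120 N limit, which may fail the run.

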